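# Swap flat and charged battery packs between handhelds and chargers

### The arm

A 7-joint arm with a two-finger parallel gripper is mounted at the origin on the work surface. World frame = base frame: x ahead of the robot, y to its left, z up, the work surface at z = 0. Lengths are in m, angles in rad, forces in N, time in s.
With the tool pointing down it reaches from about 0.4 to 0.9 m from the base axis. Payload 5.6 kg.
Tool frame: the origin (TCP) lies midway between the tips of the shut fingers; the grasp point (between the pads) lies 19 mm behind it (bot.grip_point_offset is the distance from the TCP to the grasp point, in m); y points along the fingers, x is the direction in which the jaws open and shut, and the axes are right-handed (so a half turn about y gives the same grasp; the last joint's range is limited). The gripper opens to 92 mm and grips with 3 to 60 N. Pads are 20 mm wide; open, the fingers measure 128 mm over their backs; the gripper's body (75 mm by 189 mm) begins 69 mm behind the grasp point.
Start: joints at [1.201, 0.468, -0.012, 1.603, 0.006, 1.071, -0.056], TCP at [0.209, -0.616, 0.179] pointing down, gripper open.
Joint ranges: [-2.53, 2.53], [-0.31, 2.02], [-1.57, 1.55], [0.28, 2.44], [-1.29, 4.43], [0.15, 1.84], [-2.92, 2.92]. Speed limits (rad/s): [2.57, 2.57, 3.14, 3.14, 3.14, 3.14, 3.14].

### API

Orientations are given as a unit quaternion [x, y, z, w].
In Python, from plant import sensors, camera, calibration, ticket, bot gives the robot as it stands. The module is installed in compiled form; this text tells all that it offers.
- The arm moves only by the tool arm_command, never from a script. Its arguments are lists of equal length, an entry for each row: "travel": the shift along the world's x, y, z in cm, a list of three; "angular": the turn, a rotation vector about the world's x, y, z in rad, a list of three; "hand": the opening in per cent of the stroke, from 0 (shut) to 100 (fully open). A call has 1 to 8 rows; each row shifts and turns the pose as measured when the row begins; what a row does not reach is not made up. A row lasts 1/10 s, in which the tool goes at most 50 mm and 8.59 degrees, less where a joint would pass 70% of its speed; a pose out of reach is approached as far as the arm can. A call is refused whole if a number of a shift passes 5 or a number of a turn 0.15, either way. A call with a gripper value outside its range is refused whole. The fingers move at their own pace and stop on an object; "squeeze" is the grip in N (left out, the last holds). Time passes only in rows, so rows that do not move let the fingers close. It gives the time, the measured TCP pose, the force and the opening at its end, in the units of the state.
- sensors.read_state(): the state, without advancing time (a new reading comes with each control period).
- camera(name): name is "scene" or "top"; returns (picture, depth): 480x640x3 uint8, blue, green, red; 480x640 float32, m along the optical axis (not along the pixel's ray), 0 where there is no reading.
- calibration(name): a dict with "fov_y" (degrees; the focal length in pixels is half the picture's height over the tangent of half this angle, whatever the lens; pixels are square), "cx", "cy" (the principal point, pixels), "R" (3x3) and "t" (3): a world point X has camera coordinates R X + t. Camera axes: x right, y down, z forward; pixel columns grow to the right and rows downward; lengths in m; the calibration is good to about 2 mm. A picture is of the moment at which its call begins. calibration takes no time and is no camera call.
- ticket.finish_job(): hands the job in, once; it reports no verdict.
The state is a dict: "clock": time; "joint_pos": joint angles; "dq": joint speeds; "tau": joint torques, N m; "tool_pos": TCP position; "tool_rot": TCP orientation; "wrist_force": force on the tool from outside, world axes, zero at the start; "moment": the same for the moment, N m; "opening": finger opening in m.
Only numpy, scipy, OpenCV 4.12 (cv2) and the standard library are available. Lean on these libraries where they do the work, as an engineer would, in place of code of your own. Each camera call takes 0.05 s, during which the arm holds its last target. There are 200 camera calls.

### The job

Both handhelds have run flat. Swap the packs: put the charged blue pack in the blue handheld and the charged yellow pack in the yellow handheld, and put each flat pack in the charger of its own colour; the green mat is free to park a pack on meanwhile. Set the packs down gently without dropping them, leave each lying flat and fully home in its bay, and do not disturb the card terminal.

Things in the scene. Friction and masses are not known exactly. Their poses are not given: they have to be found in the camera images.
- flat_blue: Flat battery pack of the blue kind. rigid dark block 46 mm wide (x), 66 mm long (y), 28 mm high (z), about 0.13 kg; blue label on top with a gauge of four squares: one end square red, the rest dark (flat). Origin: centre of its underside. Works either way round (half turn about z), not upside down. Starts in the blue handheld's bay, standing 18 mm proud of it: grip these upper 18 mm across the short side.
- charged_blue: Charged battery pack of the blue kind. rigid dark block 46 mm wide (x), 66 mm long (y), 28 mm high (z), about 0.13 kg; blue label on top with a gauge of four squares: all green (charged). Origin: centre of its underside. Works either way round (half turn about z), not upside down. Starts in the blue charger's bay, standing 18 mm proud of it: grip these upper 18 mm across the short side.
- flat_yellow: Flat battery pack of the yellow kind. rigid dark block 40 mm wide (x), 80 mm long (y), 28 mm high (z), about 0.13 kg; yellow label on top with a gauge of four squares: one end square red, the rest dark (flat). Origin: centre of its underside. Works either way round (half turn about z), not upside down. Starts in the yellow handheld's bay, standing 18 mm proud of it: grip these upper 18 mm across the short side.
- charged_yellow: Charged battery pack of the yellow kind. rigid dark block 40 mm wide (x), 80 mm long (y), 28 mm high (z), about 0.13 kg; yellow label on top with a gauge of four squares: all green (charged). Origin: centre of its underside. Works either way round (half turn about z), not upside down. Starts in the yellow charger's bay, standing 18 mm proud of it: grip these upper 18 mm across the short side.
- handheld_blue: Black handheld mobile terminal with blue corner bumpers, fixed screen down in a rubber nest; 80 mm wide (x), from -61 to 99 mm along y, head (+y) 35 mm high. Bay open upward: 52 x 72 mm (x, y) at the floor, floor 22 mm and rim 32 mm above the bench, rim bevelled 5 mm at 45 deg; 3 mm play round its pack, no latch. Origin: on the bench under the bay's middle; a seated pack's origin is 22 mm above it, long side along y.
- charger_blue: Black single-bay desk charger with blue stripes, fixed; 128 mm long (y), from -61 (sloping front) to 52 mm along x. Bay open upward: 52 x 72 mm (x, y) at the floor, floor 22 mm and rim 32 mm above the bench, rim bevelled 5 mm at 45 deg; 3 mm play round its pack, no latch. Origin: on the bench under the bay's middle; a seated pack's origin is 22 mm above it, long side along y.
- handheld_yellow: Grey handheld mobile terminal with yellow corner bumpers, fixed screen down in a rubber nest; 80 mm wide (x), from -68 to 106 mm along y, head (+y) 35 mm high. Bay open upward: 46 x 86 mm (x, y) at the floor, floor 22 mm and rim 32 mm above the bench, rim bevelled 5 mm at 45 deg; 3 mm play round its pack, no latch. Origin: on the bench under the bay's middle; a seated pack's origin is 22 mm above it, long side along y.
- charger_yellow: Grey single-bay desk charger with yellow stripes, fixed; 128 mm long (y), from -58 (sloping front) to 49 mm along x. Bay open upward: 46 x 86 mm (x, y) at the floor, floor 22 mm and rim 32 mm above the bench, rim bevelled 5 mm at 45 deg; 3 mm play round its pack, no latch. Origin: on the bench under the bay's middle; a seated pack's origin is 22 mm above it, long side along y.
- mat: Free spot: a dark green anti-static mat, empty, 110 mm (x) by 130 mm (y), 3 mm thick, fixed to the bench; origin on the bench under its centre, its top 3 mm above. A pack can be parked on it.
- card_terminal: Bystander: a black card payment terminal with keypad and screen, 160 mm (x) by 76 mm (y) by 38 mm high, loose on the bench; origin at the centre of its underside. Leave it where it is.
Things that resemble listed ones, but are neither listed nor needed, are in the scene too. Leave any orange look-alike of the charged_blue alone. What is shaped like the flat_blue but pink is not meant.

How it is judged:
By the outcome, as a careful person would: the job done as asked, in the order asked, and still so for the second after the job is handed in, with the robot touching nothing.
It also fails if it takes over 138 s, if anything falls off the work surface, if the arm or the gripper's body presses on something with over 40 N, if the wrist force passes 120 N, or if a joint passes its speed limit or range.

## Working session

There is one attempt and no reset: what is moved stays moved. The work goes in short steps, Python scripts to look and compute and a tool call to move; the robot and the scene stay as the last step left them, time stands still between calls to the robot, and variables do not carry over. Pictures are saved under pics/ and viewed, about 12 in all and at most 16, crops included, and the job is handed in when it is done.

Besides the shell and the picture viewer there is one more tool, called after "Call:" by a JSON object that holds its "name" and its "arguments". arm_command: Moves the arm, as the interface text tells. Its arguments: {"type":"object","properties":{"travel":{"type":"array"},"angular":{"type":"array"},"hand":{"type":"array"},"squeeze":{"type":"number"}},"required":["travel","angular","hand"]}

```bash
mkdir -p pics; cat > h.py <<'E'
import numpy as np, cv2
from plant import sensors, camera, calibration, ticket, bot
def shot(n,f):
    p,d=camera(n); cv2.imwrite(f'pics/{f}.png',p); np.save(f'pics/{f}.npy',d); return p,d
def ray(n,u,v,z):
    c=calibration(n); f=240/np.tan(np.radians(c['fov_y'])/2)
    R=np.array(c['R']);t=np.array(c['t']); o=-R.T@t
    d=R.T@np.array([(u-c['cx'])/f,(v-c['cy'])/f,1.]); return o+d*(z-o[2])/d[2]
def proj(n,X):
    c=calibration(n); f=240/np.tan(np.radians(c['fov_y'])/2)
    q=np.array(c['R'])@np.array(X)+c['t']; return q[:2]/q[2]*f+[c['cx'],c['cy']]
def cloud(n,d):
    c=calibration(n); f=240/np.tan(np.radians(c['fov_y'])/2)
    v,u=np.mgrid[:480,:640]; P=np.stack([(u-c['cx'])/f*d,(v-c['cy'])/f*d,d],-1)
    return (P-np.array(c['t']))@np.array(c['R'])
E
python3 - <<'E'
from h import *
for n in('scene','top'): shot(n,n+'0'); print(calibration(n))
s=sensors.read_state(); print(s, bot.grip_point_offset)
E
```

```text
{'fov_y': 44.33528493145356, 'cx': 323.52055311967297, 'cy': 243.23423173268145, 'R': array([[ 0.30255386,  0.95310578, -0.00710801],
       [ 0.80471544, -0.25943108, -0.53397432],
       [-0.51077805,  0.15583606, -0.84547082]]), 't': array([-0.20175525, -0.32827124,  1.68331434])}
{'fov_y': 49.342401141994465, 'cx': 320.3413829213479, 'cy': 237.94890876544267, 'R': array([[ 8.36398297e-05, -9.99996604e-01,  2.60492998e-03],
       [-9.90557576e-01, -4.39978771e-04, -1.37096664e-01],
       [ 1.37097344e-01, -2.56886638e-03, -9.90554248e-01]]), 't': array([0.08496037, 0.50054894, 0.96237905])}
{'clock': 0.1, 'joint_pos': array([ 1.2009826 ,  0.46829016, -0.01160967,  1.60349644,  0.00602398,
        1.07140204, -0.05628368]), 'dq': array([ 0.00093891, -0.00321371, -0.00233476, -0.00355359, -0.00076416,
        0.00092012, -0.00111651]), 'tau': array([ 9.59693971e-04, -5.21652210e+01, -1.26369056e-02, -2.44369787e+01,
       -5.68108249e-02,  1.40542330e-02,  4.19166849e-05]), 'tool_pos': array([ 0.20841643, -0.6150856 ,  0.1785495 ]), 'tool_rot': array([-0.57439036,  0.41248207, -0.41153348,  0.57495605]), 'wrist_force': array([-0.06117193,  0.0208986 , -0.54696689]), 'moment': array([ 0.05672162,  0.02699376, -0.00054585]), 'opening': 0.09180203728499196} 0.0187
```

View pics/top0.png

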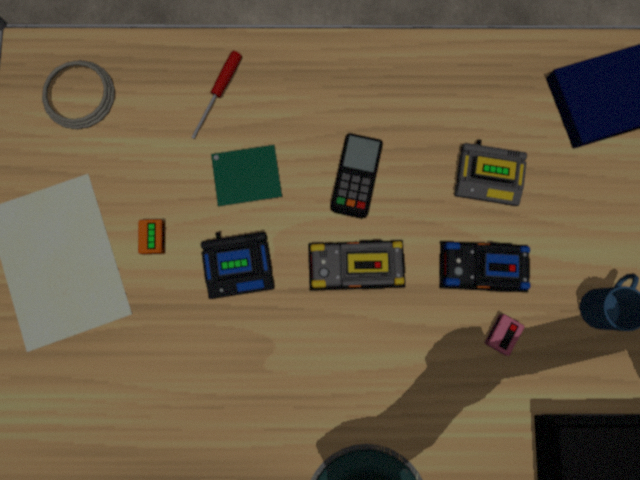

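View pics/scene0.png

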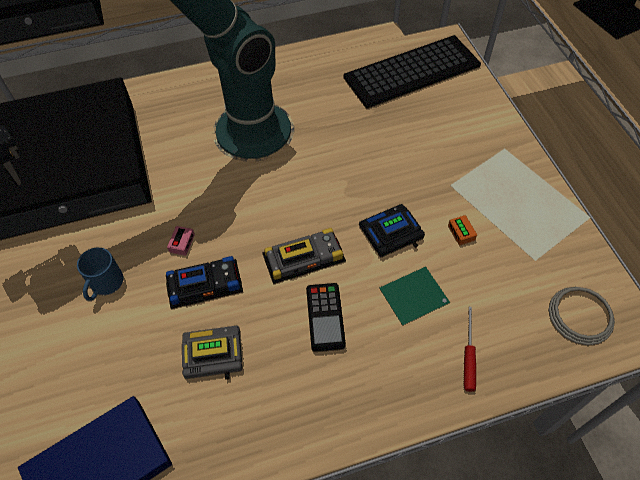

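The top view shows the blue handheld at (485,265), yellow handheld (357,264), blue charger (237,263), yellow charger (490,174), mat (247,175) and card terminal (357,175). There are two look-alikes, neither of the listed colours: the orange pack at (151,236) and the pink one at (505,333). I'll measure the packs by label colour and confirm them in a crop.

```bash
python3 - <<'E'
from h import *
p=cv2.imread('pics/top0.png'); d=np.load('pics/top0.npy'); C=cloud('top',d)
hsv=cv2.cvtColor(p,cv2.COLOR_BGR2HSV)
R={'flat_blue':(485,265,'b'),'ch_blue':(234,262,'b'),'flat_yel':(368,264,'y'),'ch_yel':(495,168,'y'),'mat':(247,175,'g')}
for k,(u,v,c) in R.items():
    w=45 if c=='g' else 26
    # pack top by depth
    sub=C[v-w:v+w,u-w:u+w]
    print(k,'z med centre',np.median(C[v-4:v+4,u-4:u+4,2]))
    if c=='g': m=cv2.inRange(hsv,(65,80,20),(95,255,255))
    else: m=((C[...,2]>0.043)&(C[...,2]<0.06)).astype(np.uint8)*255
    M=np.zeros_like(m); M[v-w:v+w,u-w:u+w]=m[v-w:v+w,u-w:u+w]
    cs=max(cv2.findContours(M,0,1)[0],key=cv2.contourArea)
    z=.003 if c=='g' else .05
    q=np.array([ray('top',a,b,z)[:2] for a,b in cs[:,0]]).astype(np.float32)
    (cx,cy),(a,b),an=cv2.minAreaRect(q*1000); print('   depth/mask rect',cx,cy,a,b,an)
    if c!='g':
        m=cv2.inRange(hsv,(105,120,50),(125,255,255)) if c=='b' else cv2.inRange(hsv,(20,120,80),(35,255,255))
        M[:]=0; M[v-w:v+w,u-w:u+w]=m[v-w:v+w,u-w:u+w]
        cs=max(cv2.findContours(M,0,1)[0],key=cv2.contourArea)
        q=np.array([ray('top',a,b,z)[:2] for a,b in cs[:,0]]).astype(np.float32)
        print('   label rect',cv2.minAreaRect(q*1000))
a=cv2.resize(p[225:310,190:300],None,fx=3.6,fy=3.6,interpolation=2)
b=cv2.resize(p[225:310,300:410],None,fx=3.6,fy=3.6,interpolation=2)
c=cv2.resize(p[225:310,430:540],None,fx=3.6,fy=3.6,interpolation=2)
e=cv2.resize(p[130:215,440:550],None,fx=3.6,fy=3.6,interpolation=2)
cv2.imwrite('pics/crop.png',np.vstack([np.hstack([a,b]),np.hstack([c,e])]))
E
```

```text
flat_blue z med centre 0.04722080902890699
   depth/mask rect 448.5680847167969 -243.58006286621094 50.38344192504883 46.3497428894043 87.15312957763672
   label rect ((448.0007019042969, -246.30078125), (44.89237594604492, 42.69420623779297), 87.15310668945312)
ch_blue z med centre 0.05105818516155759
   depth/mask rect 454.26123046875 245.41261291503906 46.19647216796875 66.03825378417969 8.234521865844727
   label rect ((453.8091735839844, 246.64767456054688), (42.99827194213867, 62.16200256347656), 8.232285499572754)
flat_yel z med centre 0.05056185920682106
   depth/mask rect 452.2120056152344 -2.8672714233398438 39.30003356933594 80.13704681396484 0.02135535329580307
   label rect ((452.20281982421875, -2.961212158203125), (35.555850982666016, 73.21943664550781), 0.02118372730910778)
ch_yel z med centre 0.050421997494902254
   depth/mask rect 634.1801147460938 -249.0634765625 80.8663101196289 41.46280288696289 80.97338104248047
   label rect ((634.9767456054688, -250.7377166748047), (74.87863159179688, 35.7269401550293), 80.97532653808594)
mat z med centre 0.0025453187451676064
   depth/mask rect 632.4791259765625 233.75689697265625 105.97792053222656 126.56776428222656 8.883999824523926
```

View pics/crop.png

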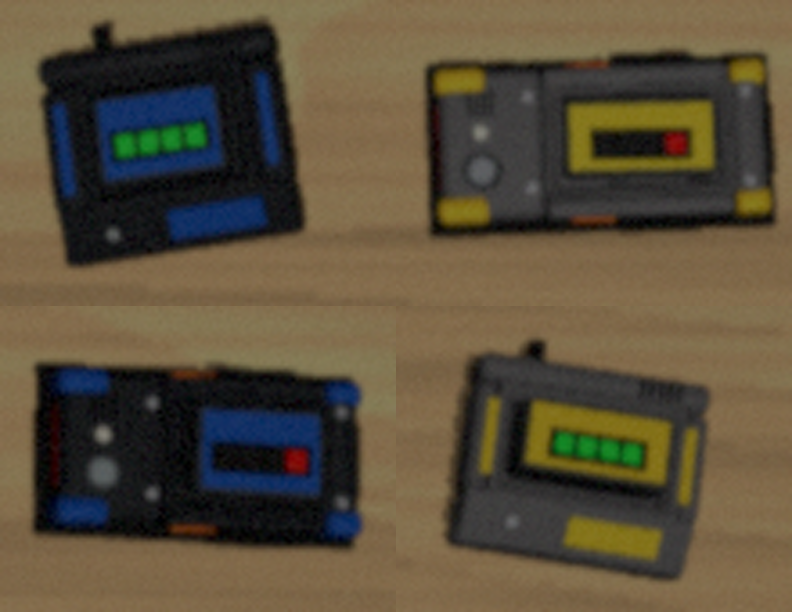

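The crop shows all four packs clearly: charged blue in the blue charger, flat yellow in the yellow handheld, flat blue in the blue handheld and charged yellow in the yellow charger. Only flat_blue's measuring window was cut off, so I'll redo that one. I'll also check the body heights and the tool's yaw.

```bash
cat >> h.py <<'E'
from scipy.spatial.transform import Rotation as Ro
def go(x,y,z,yaw):
    """print remaining delta to TCP target; yaw deg of jaw axis"""
    s=sensors.read_state(); A=Ro.from_quat(s['tool_rot']).as_matrix()
    best=None
    for k in(0,180):
        a=np.radians(yaw+k); X=np.array([np.cos(a),np.sin(a),0]); Y=np.array([0,0,-1.]); T=np.stack([X,Y,np.cross(X,Y)],1)
        r=Ro.from_matrix(T@A.T).as_rotvec()
        if best is None or np.linalg.norm(r)<np.linalg.norm(best): best=r
    print('t',round(s['clock'],2),'d cm',np.round((np.array([x,y,z])-s['tool_pos'])*100,2),'rot',np.round(best,3),'pos',np.round(s['tool_pos'],4),'F',np.round(s['wrist_force'],1),'op',round(s['opening']*1000,1),'q7',round(s['joint_pos'][6],2))
E
python3 - <<'E'
from h import *
p=cv2.imread('pics/top0.png'); d=np.load('pics/top0.npy'); C=cloud('top',d)
hsv=cv2.cvtColor(p,cv2.COLOR_BGR2HSV)
def rect(m,z,u,v,w):
    M=np.zeros_like(m); M[v-w:v+w,u-w:u+w]=m[v-w:v+w,u-w:u+w]
    cs=max(cv2.findContours(M,0,1)[0],key=cv2.contourArea)
    return cv2.minAreaRect(np.array([ray('top',a,b,z)[:2]*1000 for a,b in cs[:,0]]).astype(np.float32))
m=((C[...,2]>0.043)&(C[...,2]<0.06)).astype(np.uint8)*255
print(rect(m,.05,502,265,26)); print(rect(cv2.inRange(hsv,(105,120,50),(125,255,255)),.05,502,265,21))
P={'fb':(.449,-.262,-2.8),'cb':(.454,.246,8.2),'fy':(.4522,-.003,0),'cy':(.6346,-.25,-9)}
for k,(x,y,a) in P.items():
    a=np.radians(a); dx=C[...,0]-x; dy=C[...,1]-y
    lx=dx*np.cos(a)+dy*np.sin(a); ly=-dx*np.sin(a)+dy*np.cos(a)
    print(k,[(b,round(float(np.percentile(C[...,2][(abs(ly)<.015)&(abs(lx-b/1000)<.003)],80))*1000)) for b in range(-70,71,7) if ((abs(ly)<.015)&(abs(lx-b/1000)<.003)).any()])
s=sensors.read_state(); print(Ro.from_quat(s['tool_rot']).as_matrix().round(2))
go(.449,-.262,.15,-2.8)
E
```

```text
((448.1315612792969, -251.96002197265625), (67.17281341552734, 46.32725143432617), 87.01793670654297)
((447.5922546386719, -253.72964477539062), (59.85246658325195, 42.678043365478516), 87.03295135498047)
fb [(-70, 1), (-63, 1), (-56, 1), (-49, 13), (-42, 28), (-35, 32), (-28, 30), (-21, 50), (-14, 51), (-7, 52), (0, 51), (7, 51), (14, 52), (21, 50), (28, 31), (35, 31), (42, 25), (49, 14), (56, 1), (63, 1), (70, 1)]
cb [(-70, 1), (-63, 1), (-56, 23), (-49, 27), (-42, 31), (-35, 33), (-28, 32), (-21, 50), (-14, 52), (-7, 52), (0, 52), (7, 52), (14, 51), (21, 51), (28, 30), (35, 33), (42, 32), (49, 33), (56, 26), (63, 1), (70, 2)]
fy [(-70, 1), (-63, 0), (-56, 1), (-49, 1), (-42, 18), (-35, 32), (-28, 32), (-21, 41), (-14, 51), (-7, 52), (0, 52), (7, 52), (14, 51), (21, 50), (28, 32), (35, 32), (42, 28), (49, 14), (56, 1), (63, 2), (70, 0)]
cy [(-70, 1), (-63, 1), (-56, 20), (-49, 25), (-42, 29), (-35, 32), (-28, 32), (-21, 43), (-14, 51), (-7, 52), (0, 52), (7, 51), (14, 51), (21, 50), (28, 32), (35, 31), (42, 33), (49, 31), (63, 2), (70, 1)]
[[ 0.32 -0.    0.95]
 [-0.95  0.    0.32]
 [-0.   -1.   -0.  ]]
t 0.1 d cm [24.06 35.31 -2.85] rot [-1.000e-03 -1.000e-03  1.195e+00] pos [ 0.2084 -0.6151  0.1785] F [-0.1  0.  -0.5] op 91.8 q7 -0.06
```

Call:
{"name": "arm_command", "arguments": {"travel": [[3, 4.5, 0], [3, 4.5, 0], [3, 4.5, 0], [3, 4.5, 0], [3, 4.5, 0], [3, 4.5, 0], [3, 4.5, 0], [3, 4.5, 0]], "angular": [[0, 0, 0.149], [0, 0, 0.149], [0, 0, 0.149], [0, 0, 0.149], [0, 0, 0.149], [0, 0, 0.149], [0, 0, 0.149], [0, 0, 0.149]], "hand": [80, 80, 80, 80, 80, 80, 80, 80]}}

```text
clock: 0.9
tool_pos: [0.4244, -0.2796, 0.1755]
tool_rot: [0.709, -0.018, 0.015, -0.705]
wrist_force: [1.0, -0.7, 0.1]
opening: 0.0738
```

```bash
python3 -c "
from h import *
go(.448,-.253,.036,-3)"
```

```text
t 0.9 d cm [  2.36   2.66 -13.95] rot [ 0.005 -0.005 -0.005] pos [ 0.4244 -0.2796  0.1755] F [ 1.  -0.7  0.1] op 73.8 q7 0.34
```

Call:
{"name": "arm_command", "arguments": {"travel": [[1.2, 1.3, 0], [0.8, 1.0, -3], [0, 0, -3], [0, 0, -2], [0, 0, -1], [0, 0, 0]], "angular": [[0, 0, 0], [0, 0, 0], [0, 0, 0], [0, 0, 0], [0, 0, 0], [0, 0, 0]], "hand": [75, 75, 75, 75, 75, 75], "squeeze": 20}}

```text
clock: 1.5
tool_pos: [0.4498, -0.2459, 0.0832]
tool_rot: [0.708, -0.01, 0.009, -0.706]
wrist_force: [-0.6, -0.6, -0.1]
opening: 0.069
```

```bash
python3 -c "
from h import *
go(.448,-.253,.036,-3)"
```

```text
t 1.5 d cm [-0.18 -0.71 -4.72] rot [ 0.003 -0.001 -0.025] pos [ 0.4498 -0.2459  0.0832] F [-0.6 -0.6 -0.1] op 69.0 q7 0.21
```

Call:
{"name": "arm_command", "arguments": {"travel": [[-0.2, -0.7, 0], [0, 0, 0], [0, 0, -1.5], [0, 0, -1.5], [0, 0, 0], [0, 0, 0]], "angular": [[0, 0, -0.025], [0, 0, 0], [0, 0, 0], [0, 0, 0], [0, 0, 0], [0, 0, 0]], "hand": [75, 75, 75, 75, 75, 75]}}

```text
clock: 2.1
tool_pos: [0.4506, -0.258, 0.0581]
tool_rot: [0.71, -0.019, 0.024, -0.704]
wrist_force: [0.3, 0.2, -0.0]
opening: 0.0691
```

```bash
python3 -c "
from h import *
go(.448,-.253,.036,-3)"
```

```text
t 2.1 d cm [-0.26  0.5  -2.21] rot [0.009 0.007 0.008] pos [ 0.4506 -0.258   0.0581] F [ 0.3  0.2 -0. ] op 69.1 q7 0.17
```

Call:
{"name": "arm_command", "arguments": {"travel": [[0, 0.4, -0.8], [0, 0, 0], [-0.2, 0, -0.8], [0, 0, 0], [0, 0, 0]], "angular": [[0, 0, 0], [0, 0, 0], [0, 0, 0], [0, 0, 0], [0, 0, 0]], "hand": [75, 75, 75, 75, 75]}}

```text
clock: 2.6
tool_pos: [0.4499, -0.2546, 0.0433]
tool_rot: [0.71, -0.018, 0.025, -0.703]
wrist_force: [-0.5, 0.2, -0.4]
opening: 0.0687
```

```bash
python3 -c "
from h import *
go(.448,-.253,.036,-3)"
```

```text
t 2.6 d cm [-0.19  0.16 -0.73] rot [0.011 0.01  0.008] pos [ 0.4499 -0.2546  0.0433] F [-0.5  0.2 -0.4] op 68.7 q7 0.15
```

Call:
{"name": "arm_command", "arguments": {"travel": [[-0.2, 0.15, -0.7], [0, 0, 0], [0, 0, 0], [0, 0, 0], [0, 0, 0], [0, 0, 0], [0, 0, 0]], "angular": [[0.011, 0.01, 0.008], [0, 0, 0], [0, 0, 0], [0, 0, 0], [0, 0, 0], [0, 0, 0], [0, 0, 0]], "hand": [75, 75, 20, 20, 20, 20, 20], "squeeze": 25}}

```text
clock: 3.3
tool_pos: [0.4479, -0.2532, 0.0358]
tool_rot: [-0.706, 0.019, -0.018, 0.707]
wrist_force: [-0.3, 0.3, -0.8]
opening: 0.0308
```

```bash
python3 -c "
from h import *
go(.448,-.253,.036,-3)"
```

```text
t 3.3 d cm [0.01 0.02 0.02] rot [-0.001 -0.    -0.   ] pos [ 0.4479 -0.2532  0.0358] F [-0.3  0.3 -0.8] op 30.8 q7 0.16
```

```bash
python3 -c "
from h import *
go(.448,-.253,.036,-3)
p,d=shot('scene','s1')
cv2.imwrite('pics/s1c.png',cv2.resize(p[200:360,120:320],None,fx=4,fy=3.75,interpolation=2)[:600])
print(proj('scene',[.448,-.253,.036]))"
```

```text
t 3.3 d cm [0.01 0.02 0.02] rot [-0.001 -0.    -0.   ] pos [ 0.4479 -0.2532  0.0358] F [-0.3  0.3 -0.8] op 30.8 q7 0.16
[192.65868411 276.69571366]
```

View pics/s1c.png

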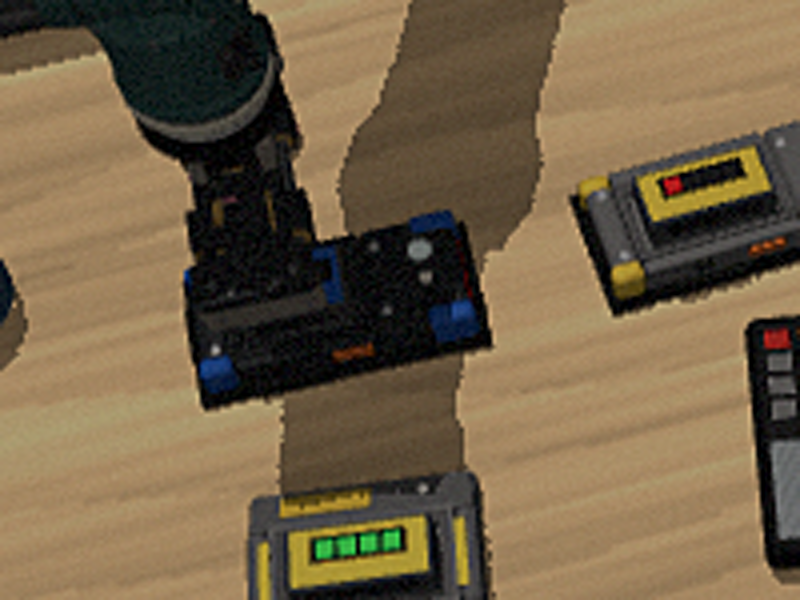

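Call:
{"name": "arm_command", "arguments": {"travel": [[0, 0, 0], [0, 0, 0]], "angular": [[0, 0, 0], [0, 0, 0]], "hand": [20, 20]}}

```text
clock: 3.55
tool_pos: [0.448, -0.2532, 0.0359]
tool_rot: [-0.707, 0.018, -0.018, 0.707]
wrist_force: [-0.1, 0.0, -0.7]
opening: 0.0184
```

```bash
python3 -c "
from h import *
go(.448,-.253,.036,-3)
p,d=shot('top','t1')
cv2.imwrite('pics/t1c.png',cv2.resize(p[215:315,420:560],None,fx=5,fy=5,interpolation=2)[:600])"
```

```text
t 3.55 d cm [0.   0.02 0.01] rot [-0.001 -0.    -0.001] pos [ 0.448  -0.2532  0.0359] F [-0.1  0.  -0.7] op 18.4 q7 0.16
```

View pics/t1c.png

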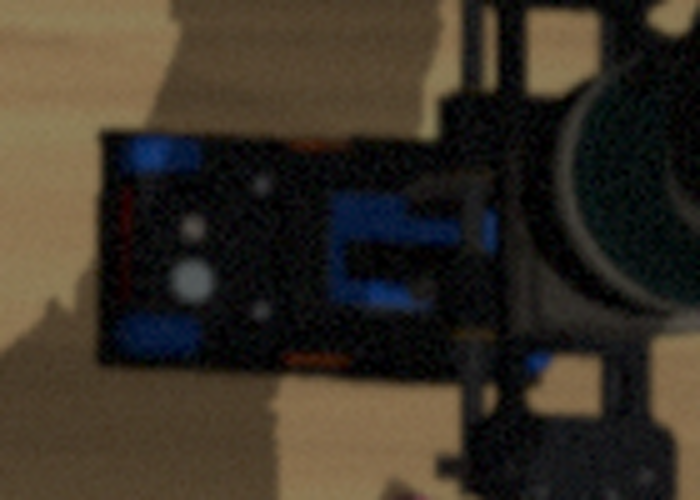

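The fingers have shut to 18 mm without touching anything, so the tips must be above the pack top even though the TCP reads z = 36 mm. I'll look at the tip heights in depth.

```bash
python3 - <<'E'
from h import *
for n,f in(('top','t1'),('scene','s1')):
    C=cloud(n,np.load(f'pics/{f}.npy'))
    m=(abs(C[...,0]-.448)<.07)&(abs(C[...,1]+.25)<.07)&(C[...,2]>.053)&(C[...,2]<.15)
    q=C[m]; print(n,m.sum())
    for z in np.arange(.054,.15,.008):
        s=q[(q[:,2]>=z)&(q[:,2]<z+.008)]
        if len(s): print(round(z,3),len(s),'x',np.percentile(s[:,0],[2,50,98]).round(3),'y',np.percentile(s[:,1],[2,50,98]).round(3))
C=cloud('top',np.load('pics/t1.npy')); print((C[250:284:3,496:522:3,2]*1000).round().astype(int))
E
```

```text
top 164
0.054 4 x [0.447 0.455 0.462] y [-0.255 -0.243 -0.229]
0.062 1 x [0.466 0.466 0.466] y [-0.247 -0.247 -0.247]
0.07 23 x [0.432 0.458 0.47 ] y [-0.261 -0.245 -0.243]
0.078 22 x [0.429 0.449 0.47 ] y [-0.247 -0.244 -0.243]
0.086 30 x [0.428 0.459 0.471] y [-0.256 -0.245 -0.243]
0.094 24 x [0.429 0.459 0.472] y [-0.247 -0.244 -0.243]
0.102 14 x [0.437 0.461 0.469] y [-0.258 -0.245 -0.242]
0.11 10 x [0.458 0.464 0.468] y [-0.258 -0.244 -0.244]
0.118 12 x [0.458 0.461 0.468] y [-0.255 -0.244 -0.243]
0.126 5 x [0.459 0.461 0.465] y [-0.253 -0.251 -0.244]
0.134 3 x [0.461 0.462 0.462] y [-0.252 -0.251 -0.25 ]
0.142 2 x [0.463 0.463 0.463] y [-0.248 -0.247 -0.246]
scene 12
0.054 2 x [0.467 0.467 0.467] y [-0.231 -0.23  -0.229]
0.126 6 x [0.436 0.437 0.438] y [-0.262 -0.257 -0.25 ]
0.134 1 x [0.438 0.438 0.438] y [-0.251 -0.251 -0.251]
[[ 32  28  30  93 108 126 178 159 199]
 [ 49  46  77  95 110 126 176 136 197]
 [ 50  50  78  96  99 107 177 109 196]
 [ 53  48  48  50  49  48 179  51 197]
 [ 52  50  49  50  52  53 176  50 198]
 [ 46  50  51  53 171 183 185 184 200]
 [ 50  50  79  95 168 184 184 185 199]
 [ 48  49  78  93 166 182 181 182 199]
 [ 48  48  79  92 169 180 182 183 196]
 [ 43  47  46  48 169 181 183 183 198]
 [ 28  28  28  27 169 182 183 181 196]
 [ 30  27  28  29  27  30 178  27 201]]
```

```bash
python3 - <<'E'
from h import *
C=cloud('top',np.load('pics/t1.npy'))
for z in (.036,.05,.06,.07,.08): print(z,proj('top',[.46,-.243,z]).round(1))
for r in range(253,274,2): print(r,(C[r,494:512,2]*1000).round().astype(int), C[r,502,:2].round(3))
E
```

```text
0.036 [493.4 259.1]
0.05 [495.9 258.4]
0.06 [497.7 257.8]
0.07 [499.6 257.3]
0.08 [501.5 256.7]
253 [ 52  48  49  50  48  46  52  48  77  85  88  95  99 103 110 114 119 126] [ 0.467 -0.245]
255 [ 49  51  50  48  49  52  51  72  81  83  88  97  99 105 108 112 121 120] [ 0.463 -0.244]
257 [49 51 51 49 49 50 56 72 80 82 84 87 89 87 90 87 88 88] [ 0.459 -0.244]
259 [51 49 53 51 51 48 49 50 48 48 53 50 48 50 49 50 49 48] [ 0.459 -0.255]
261 [50 49 50 48 49 52 51 49 53 50 48 50 54 46 50 48 49 49] [ 0.455 -0.253]
263 [49 53 52 51 49 50 52 54 48 49 49 49 48 54 48 50 52 47] [ 0.452 -0.255]
265 [ 54  52  46  50  51  50  50  53  51  50  55  53  50 166 171 176 176 183] [ 0.447 -0.253]
267 [ 50  51  49  50  53  52  52  53  50  48  90  95  99 165 171 172 180 178] [ 0.444 -0.254]
269 [ 48  53  48  51  52  49  51  74  78  85  91  93  98 164 169 176 176 182] [ 0.438 -0.244]
271 [ 49  49  48  50  51  49  47  74  78  82  89  93  99 164 166 174 179 182] [ 0.434 -0.243]
273 [ 51  49  52  49  50  51  51  47  78  84  88  89 102 167 168 173 179 181] [ 0.431 -0.243]
```

Against the calibrated depth, the finger tips are at z ≈ 0.073 with the TCP reading 0.036. The real tips therefore sit about 37 mm above the reported TCP. I'll open here, where nothing is touching, and re-measure before going lower.

Call:
{"name": "arm_command", "arguments": {"travel": [[0, 0, 0], [0, 0, 0], [0, 0, 0], [0, 0, 0], [0, 0, 0], [0, 0, 0], [0, 0, 0]], "angular": [[0, 0, 0], [0, 0, 0], [0, 0, 0], [0, 0, 0], [0, 0, 0], [0, 0, 0], [0, 0, 0]], "hand": [70, 70, 70, 70, 70, 70, 70]}}

```text
clock: 4.3
tool_pos: [0.448, -0.2532, 0.0359]
tool_rot: [-0.707, 0.018, -0.018, 0.707]
wrist_force: [-0.4, 0.6, 0.2]
opening: 0.0645
```

Call:
{"name": "arm_command", "arguments": {"travel": [[0, 0, -1.0], [0, 0, 0], [0, 0, -1.0], [0, 0, 0], [0, 0, 0]], "angular": [[0, 0, 0], [0, 0, 0], [0, 0, 0], [0, 0, 0], [0, 0, 0]], "hand": [70, 70, 70, 70, 70]}}

```text
clock: 4.8
tool_pos: [0.4476, -0.253, 0.0135]
tool_rot: [-0.706, 0.019, -0.018, 0.707]
wrist_force: [-0.4, 0.5, 0.6]
opening: 0.0644
```

```bash
cat >> h.py <<'E'
def tips(f,x,y,lo=.02):
    p,d=shot('top',f); C=cloud('top',d); D=C-np.array([x,y,0])
    for r in range(246,286,2): print(r,(C[r,490:514,2]*1000).round().astype(int),C[r,505,0].round(3))
E
python3 - <<'E'
from h import *
go(.448,-.253,.0,-3); tips('t2',.448,-.253)
E
```

```text
t 4.8 d cm [ 0.04 -0.   -1.35] rot [-0.002 -0.001 -0.001] pos [ 0.4476 -0.253   0.0135] F [-0.4  0.5  0.6] op 64.4 q7 0.15
246 [ 31  31  30  31  32  30  31  53  58  62  67  66  65  66  67  66  68 149
 152 154 155 157  31  31] 0.481
248 [ 33  32  31  32  28  30  27  32  32  31  29  29  28  26  31  32  31 153
 153 155 152 156  29  30] 0.482
250 [ 31  30  31  28  29  30  27  31  30  28  30  28  29  28  28  28  26 150
 155 150 155 157  29  30] 0.478
252 [ 46  45  46  46  45  22  21  19  23  22  20  22  26  25  25  26  27 148
 151 151 153 153  26  24] 0.475
254 [ 52  52  51  49  50  47  53  53  48  48  51  50  49  51  51  51  49 153
 155 151 155 153  50  51] 0.468
256 [ 50  50  50  50  50  49  50  51  48  51  52  50  48  50  52  48  49 153
 151 155 151 155  46  51] 0.465
258 [ 53  50  50  48  49  51  48  51  49  49  48  49  47  52  49  52  54 151
 153 153 155 155  50  50] 0.46
260 [ 52  48  52  53  51  51  51  49  48  48  49  49  48  50  51  48  48 152
 150 154 156 152  48  48] 0.457
262 [ 48  46  49  51  49  48  53  51  51  51  50  51  47  52  53  50  49 152
 153 154 154 155  52  49] 0.4
[... 524 characters left out ...]
 153 153  48  48] 0.435
274 [ 51  51  53  51  49  50  51  51  48  50  47  54  48  49  51  50  49 150
 152 151 156 153  54  49] 0.431
276 [ 46  45  46  44  48  49  51  48  46  50  49  48  50  48  48  47  51 152
 149 153 152 154  50  50] 0.427
278 [ 22  25  15  20  22  24  22  21  22  24  20  21  20  20  25  27  26 152
 153 153 152 151  38  37] 0.425
280 [ 33  30  31  30  29  28  28  31  29  28  28  28  29 145 152 156 164 162
 162 157 159 163 162 158] 0.414
282 [  28   27   30   28   29   27   50   57   59   65   68   74   78  148
  150  155  158  161  160  160  163  161  162 1022] 0.41
284 [ 29  31  30  27  31  29  26  49  56  62  67  73  79 144 152 153 161 160
 161 161 160 160 159 162] 0.407
```

Call:
{"name": "arm_command", "arguments": {"travel": [[0.05, 0, -0.7], [0, 0, 0], [0, 0, -0.6], [0, 0, 0], [0, 0, 0]], "angular": [[0, 0, 0], [0, 0, 0], [0, 0, 0], [0, 0, 0], [0, 0, 0]], "hand": [70, 70, 70, 70, 70]}}

```text
clock: 5.35
tool_pos: [0.4482, -0.253, -0.0005]
tool_rot: [-0.706, 0.019, -0.018, 0.707]
wrist_force: [0.7, 0.8, -0.4]
opening: 0.0646
```

Call:
{"name": "arm_command", "arguments": {"travel": [[0, 0, 0], [0, 0, 0], [0, 0, 0], [0, 0, 0], [0, 0, 0], [0, 0, 0]], "angular": [[0, 0, 0], [0, 0, 0], [0, 0, 0], [0, 0, 0], [0, 0, 0], [0, 0, 0]], "hand": [20, 20, 20, 20, 20, 20], "squeeze": 25}}

```text
clock: 5.95
tool_pos: [0.4481, -0.2531, -0.0004]
tool_rot: [-0.706, 0.019, -0.018, 0.707]
wrist_force: [0.5, -0.8, -0.8]
opening: 0.0459
```

```bash
python3 - <<'E'
from h import *
go(.448,-.253,.0,-3)
E
```

```text
t 5.95 d cm [-0.01  0.01  0.04] rot [-0.001 -0.001 -0.   ] pos [ 4.481e-01 -2.531e-01 -4.000e-04] F [ 0.5 -0.8 -0.8] op 45.9 q7 0.13
```

Gripped, with the opening at 45.9 mm. Next I'll lift and carry it to the mat.

Call:
{"name": "arm_command", "arguments": {"travel": [[0, 0, 1], [0, 0, 2], [0, 0, 2.5], [0, 0, 2.5], [0.7, 2, 1], [1.5, 4, 0], [1.5, 4, 0], [1.5, 4, 0]], "angular": [[0, 0, 0], [0, 0, 0], [0, 0, 0], [0, 0, 0], [0, 0, 0], [0, 0, 0.05], [0, 0, 0.05], [0, 0, 0.05]], "hand": [20, 20, 20, 20, 20, 20, 20, 20]}}

```text
clock: 6.75
tool_pos: [0.4989, -0.1162, 0.098]
tool_rot: [0.708, 0.031, -0.031, -0.705]
wrist_force: [1.4, -0.3, -1.1]
opening: 0.0455
```

Call:
{"name": "arm_command", "arguments": {"travel": [[1.5, 4, 0], [1.5, 4, 0], [1.5, 4, 0], [1.5, 4, 0], [1.5, 4, 0], [1.5, 4, 0], [0, 0, 0], [0, 0, 0]], "angular": [[0, 0, 0.05], [0, 0, 0], [0, 0, 0], [0, 0, 0], [0, 0, 0], [0, 0, 0], [0, 0, 0], [0, 0, 0]], "hand": [20, 20, 20, 20, 20, 20, 20, 20]}}

```text
clock: 7.55
tool_pos: [0.5919, 0.1414, 0.1047]
tool_rot: [0.706, 0.055, -0.051, -0.705]
wrist_force: [-0.0, -0.6, -1.7]
opening: 0.0456
```

```bash
python3 - <<'E'
from h import *
go(.632,.234,-.0185,8.5)
E
```

```text
t 7.55 d cm [  4.01   9.26 -12.32] rot [ 0.001  0.007 -0.002] pos [0.5919 0.1414 0.1047] F [-0.  -0.6 -1.7] op 45.6 q7 -0.4
```

Call:
{"name": "arm_command", "arguments": {"travel": [[1.3, 3, -2], [1.3, 3, -2], [1.3, 3, -2], [0, 0, -2], [0, 0, 0], [0, 0, 0]], "angular": [[0, 0, 0], [0, 0, 0], [0, 0, 0], [0, 0, 0], [0, 0, 0], [0, 0, 0]], "hand": [20, 20, 20, 20, 20, 20]}}

```text
clock: 8.15
tool_pos: [0.6333, 0.2242, 0.0252]
tool_rot: [0.708, 0.052, -0.046, -0.703]
wrist_force: [0.2, 0.3, 0.1]
opening: 0.0459
```

```bash
python3 - <<'E'
from h import *
go(.632,.234,-.0185,8.5)
E
```

```text
t 8.15 d cm [-0.13  0.98 -4.37] rot [0.006 0.009 0.009] pos [0.6333 0.2242 0.0252] F [0.2 0.3 0.1] op 45.9 q7 -0.56
```

Call:
{"name": "arm_command", "arguments": {"travel": [[-0.1, 0.8, -1.5], [0, 0, 0], [0, 0, -1.2], [0, 0, 0], [0, 0, 0]], "angular": [[0.006, 0.009, 0.009], [0, 0, 0], [0, 0, 0], [0, 0, 0], [0, 0, 0]], "hand": [20, 20, 20, 20, 20]}}

```text
clock: 8.65
tool_pos: [0.6346, 0.2288, -0.0004]
tool_rot: [0.705, 0.052, -0.05, -0.705]
wrist_force: [-0.5, 0.2, -1.7]
opening: 0.0458
```

```bash
python3 - <<'E'
from h import *
go(.632,.234,-.0185,8.5)
E
```

```text
t 8.65 d cm [-0.26  0.52 -1.81] rot [-0.     0.003  0.005] pos [ 6.346e-01  2.288e-01 -4.000e-04] F [-0.5  0.2 -1.7] op 45.8 q7 -0.56
```

Call:
{"name": "arm_command", "arguments": {"travel": [[-0.2, 0.4, -0.8], [0, 0, 0], [0, 0, -0.6], [0, 0, 0], [0, 0, -0.2], [0, 0, 0], [0, 0, -0.15], [0, 0, 0]], "angular": [[0, 0.003, 0.004], [0, 0, 0], [0, 0, 0], [0, 0, 0], [0, 0, 0], [0, 0, 0], [0, 0, 0], [0, 0, 0]], "hand": [20, 20, 20, 20, 20, 20, 20, 20]}}

```text
clock: 9.45
tool_pos: [0.6326, 0.2334, -0.0188]
tool_rot: [-0.705, -0.053, 0.052, 0.705]
wrist_force: [-0.5, -0.4, -0.5]
opening: 0.0457
```

```bash
python3 - <<'E'
from h import *
go(.632,.234,-.0194,8.5)
E
```

```text
t 9.45 d cm [-0.06  0.06 -0.06] rot [-0.     0.001  0.   ] pos [ 0.6326  0.2334 -0.0188] F [-0.5 -0.4 -0.5] op 45.7 q7 -0.57
```

Call:
{"name": "arm_command", "arguments": {"travel": [[0, 0, -0.08], [0, 0, 0]], "angular": [[0, 0, 0], [0, 0, 0]], "hand": [20, 20]}}

```text
clock: 9.65
tool_pos: [0.633, 0.2335, -0.0191]
tool_rot: [-0.705, -0.053, 0.052, 0.705]
wrist_force: [-0.2, 0.1, -1.2]
opening: 0.0458
```

Call:
{"name": "arm_command", "arguments": {"travel": [[0, 0, -0.08], [0, 0, 0]], "angular": [[0, 0, 0], [0, 0, 0]], "hand": [20, 20]}}

```text
clock: 9.85
tool_pos: [0.6333, 0.2336, -0.0192]
tool_rot: [-0.705, -0.053, 0.052, 0.705]
wrist_force: [-1.3, -0.1, -0.7]
opening: 0.0455
```

Call:
{"name": "arm_command", "arguments": {"travel": [[0, 0, -0.1], [0, 0, 0], [0, 0, 0], [0, 0, 0], [0, 0, 0], [0, 0, 1], [0, 0, 3], [0, 0, 4]], "angular": [[0, 0, 0], [0, 0, 0], [0, 0, 0], [0, 0, 0], [0, 0, 0], [0, 0, 0], [0, 0, 0], [0, 0, 0]], "hand": [20, 20, 70, 70, 70, 70, 70, 70]}}

```text
clock: 10.65
tool_pos: [0.6292, 0.2318, 0.0571]
tool_rot: [0.706, 0.05, -0.055, -0.704]
wrist_force: [1.9, -0.3, 1.6]
opening: 0.0646
```

Call:
{"name": "arm_command", "arguments": {"travel": [[-3, 0.2, 1], [-3.5, 0.2, 0], [-3.5, 0.2, 0], [-3.5, 0.2, 0], [0, 0, 0], [0, 0, 0]], "angular": [[0, 0, 0], [0, 0, 0], [0, 0, 0], [0, 0, 0], [0, 0, 0], [0, 0, 0]], "hand": [70, 70, 70, 70, 70, 70]}}

```text
clock: 11.25
tool_pos: [0.4963, 0.2423, 0.0792]
tool_rot: [-0.704, -0.056, 0.048, 0.706]
wrist_force: [1.2, -0.1, 0.0]
opening: 0.0644
```

```bash
cat >> h.py <<'E'
def top_rect(f,x,y,ztop,w=60):
    """pack top rectangle (mm) near x,y"""
    p,d=shot('top',f); C=cloud('top',d)
    m=((abs(C[...,2]-ztop)<.008)&(np.hypot(C[...,0]-x,C[...,1]-y)<w/1000)).astype(np.uint8)
    cs=max(cv2.findContours(m,0,1)[0],key=cv2.contourArea)
    print(cv2.minAreaRect(np.array([ray('top',a,b,ztop)[:2]*1000 for a,b in cs[:,0]]).astype(np.float32)),np.median(C[m>0][:,2]))
E
python3 - <<'E'
from h import *
go(.454,.246,-.0004,8.2); top_rect('t3',.632,.234,.031); p=cv2.imread('pics/t3.png')
cv2.imwrite('pics/t3c.png',cv2.resize(p[130:310,190:560],None,fx=2.1,fy=2.1,interpolation=2))
E
```

```text
t 11.25 d cm [-4.23  0.37 -7.96] rot [-0.003  0.01  -0.004] pos [0.4963 0.2423 0.0792] F [ 1.2 -0.1  0. ] op 64.4 q7 -0.66
((633.441162109375, 228.565185546875), (47.66881561279297, 60.317535400390625), 8.454980850219727) 0.030866635381805375
```

View pics/t3c.png

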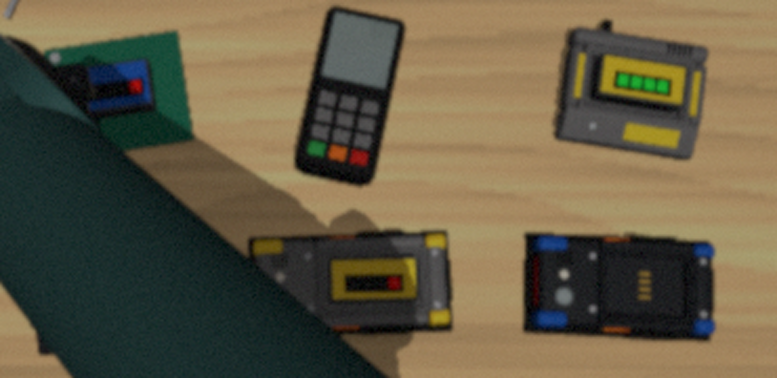

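The flat blue pack lies flat on the mat and the blue handheld's bay is empty, at crop (645,285). I'll measure the bay from the depth already saved.

```bash
cat >> h.py <<'E'
def bay(f,x,y,yaw,hx,hy):
    C=cloud('top',np.load(f'pics/{f}.npy')); a=np.radians(yaw)
    dx=C[...,0]-x; dy=C[...,1]-y; lx=dx*np.cos(a)+dy*np.sin(a); ly=-dx*np.sin(a)+dy*np.cos(a); z=C[...,2]
    # wall edge: compare z profile centre via threshold 0.0265
    for n,L,O in(('x',lx,ly),('y',ly,lx)):
        r=[]
        for b in np.arange(-48,48.1,2)/1000:
            s=z[(abs(O)<.02)&(abs(L-b)<.0015)]; r.append(np.median(s)*1000 if len(s) else 0)
        print(n,[(int(b),int(round(v))) for b,v in zip(np.arange(-48,48.1,2),r)])
E
python3 -c "
from h import *
bay('t3',.448,-.253,-3,26,36)"
```

```text
x [(-48, 0), (-46, 9), (-44, 14), (-42, 14), (-40, 20), (-38, 28), (-36, 30), (-34, 30), (-32, 29), (-30, 31), (-28, 29), (-26, 27), (-24, 23), (-22, 22), (-20, 21), (-18, 22), (-16, 22), (-14, 22), (-12, 22), (-10, 21), (-8, 22), (-6, 22), (-4, 22), (-2, 21), (0, 21), (2, 21), (4, 21), (6, 21), (8, 21), (10, 21), (12, 21), (14, 21), (16, 21), (18, 22), (20, 21), (22, 22), (24, 21), (26, 22), (28, 27), (30, 28), (32, 30), (34, 30), (36, 29), (38, 31), (40, 30), (42, 25), (44, 16), (46, 14), (48, 13)]
y [(-48, 30), (-46, 29), (-44, 28), (-42, 31), (-40, 29), (-38, 27), (-36, 24), (-34, 22), (-32, 22), (-30, 22), (-28, 22), (-26, 20), (-24, 21), (-22, 21), (-20, 21), (-18, 22), (-16, 21), (-14, 21), (-12, 21), (-10, 21), (-8, 22), (-6, 22), (-4, 22), (-2, 21), (0, 21), (2, 22), (4, 22), (6, 22), (8, 22), (10, 22), (12, 22), (14, 22), (16, 22), (18, 21), (20, 22), (22, 21), (24, 21), (26, 21), (28, 22), (30, 21), (32, 21), (34, 22), (36, 27), (38, 29), (40, 31), (42, 30), (44, 29), (46, 31), (48, 32)]
```

Call:
{"name": "arm_command", "arguments": {"travel": [[-2.2, 0.2, -1.5], [-2.0, 0.2, -1.5], [0, 0, -1], [0, 0, 0], [0, 0, 0]], "angular": [[0, 0.01, 0], [0, 0, 0], [0, 0, 0], [0, 0, 0], [0, 0, 0]], "hand": [70, 70, 70, 70, 70]}}

```text
clock: 11.8
tool_pos: [0.4615, 0.247, 0.0392]
tool_rot: [-0.703, -0.052, 0.048, 0.707]
wrist_force: [-0.2, -0.0, 0.7]
opening: 0.0642
```

```bash
python3 -c "
from h import *
go(.454,.246,-.0004,8.2)"
```

```text
t 11.8 d cm [-0.75 -0.1  -3.96] rot [-0.006  0.005  0.002] pos [0.4615 0.247  0.0392] F [-0.2 -0.   0.7] op 64.2 q7 -0.74
```

Call:
{"name": "arm_command", "arguments": {"travel": [[-0.7, -0.1, 0], [0, 0, 0], [0, 0, -1], [0, 0, 0], [0, 0, -1], [0, 0, 0], [0, 0, 0]], "angular": [[-0.006, 0.005, 0.002], [0, 0, 0], [0, 0, 0], [0, 0, 0], [0, 0, 0], [0, 0, 0], [0, 0, 0]], "hand": [70, 70, 70, 70, 70, 70, 70]}}

```text
clock: 12.5
tool_pos: [0.4576, 0.246, 0.0185]
tool_rot: [-0.705, -0.051, 0.048, 0.706]
wrist_force: [0.3, -0.4, 0.1]
opening: 0.0645
```

```bash
python3 -c "
from h import *
go(.454,.246,-.0004,8.2)"
```

```text
t 12.5 d cm [-0.36 -0.   -1.89] rot [-0.001  0.003  0.003] pos [0.4576 0.246  0.0185] F [ 0.3 -0.4  0.1] op 64.5 q7 -0.77
```

Call:
{"name": "arm_command", "arguments": {"travel": [[-0.3, 0, -1], [0, 0, 0], [-0.05, 0, -0.75], [0, 0, 0], [0, 0, 0]], "angular": [[0, 0.003, 0.003], [0, 0, 0], [0, 0, 0], [0, 0, 0], [0, 0, 0]], "hand": [70, 70, 70, 70, 70]}}

```text
clock: 13.0
tool_pos: [0.4535, 0.246, -0.0007]
tool_rot: [-0.705, -0.05, 0.051, 0.706]
wrist_force: [-0.0, 0.3, -0.6]
opening: 0.0639
```

Call:
{"name": "arm_command", "arguments": {"travel": [[0, 0, 0], [0, 0, 0], [0, 0, 0], [0, 0, 0], [0, 0, 0]], "angular": [[0, 0, 0], [0, 0, 0], [0, 0, 0], [0, 0, 0], [0, 0, 0]], "hand": [20, 20, 20, 20, 20]}}

```text
clock: 13.5
tool_pos: [0.4537, 0.246, -0.0005]
tool_rot: [-0.705, -0.051, 0.051, 0.706]
wrist_force: [1.0, 0.2, -1.6]
opening: 0.0457
```

```bash
python3 -c "
from h import *
go(.454,.246,-.0004,8.2)"
```

```text
t 13.5 d cm [0.03 0.   0.01] rot [-0.001 -0.    -0.   ] pos [ 0.4537  0.246  -0.0005] F [ 1.   0.2 -1.6] op 45.7 q7 -0.79
```

Call:
{"name": "arm_command", "arguments": {"travel": [[0, 0, 1], [0, 0, 2], [0, 0, 2.5], [0, 0, 2.5], [0, -2, 0.5], [0, -4, 0], [0, -4, 0], [0, -4, 0]], "angular": [[0, 0, 0], [0, 0, 0], [0, 0, 0], [0, 0, 0], [0, 0, 0], [0, 0, -0.05], [0, 0, -0.05], [0, 0, -0.05]], "hand": [20, 20, 20, 20, 20, 20, 20, 20]}}

```text
clock: 14.3
tool_pos: [0.4528, 0.1095, 0.0931]
tool_rot: [-0.705, -0.002, -0.001, 0.709]
wrist_force: [1.0, -0.8, -0.7]
opening: 0.0459
```

Call:
{"name": "arm_command", "arguments": {"travel": [[0, -4, 0], [0, -4, 0], [0, -4, 0], [0, -4, 0], [0, -4, 0], [0, -3, 0], [0, 0, 0], [0, 0, 0]], "angular": [[0, 0, -0.04], [0, 0, 0], [0, 0, 0], [0, 0, 0], [0, 0, 0], [0, 0, 0], [0, 0, 0], [0, 0, 0]], "hand": [20, 20, 20, 20, 20, 20, 20, 20]}}

```text
clock: 15.1
tool_pos: [0.4519, -0.1354, 0.0995]
tool_rot: [-0.706, 0.013, -0.022, 0.708]
wrist_force: [0.7, 0.8, -1.0]
opening: 0.0457
```

```bash
python3 -c "
from h import *
go(.449,-.2535,-.0005,-3)"
```

```text
t 15.1 d cm [ -0.29 -11.81 -10.  ] rot [-0.002  0.013 -0.003] pos [ 0.4519 -0.1354  0.0995] F [ 0.7  0.8 -1. ] op 45.7 q7 0.01
```

Call:
{"name": "arm_command", "arguments": {"travel": [[-0.1, -4, -1.5], [-0.1, -4, -1.5], [0, -3.3, -1.5], [0, 0, -1], [0, 0, 0], [0, 0, 0]], "angular": [[0, 0.012, 0], [0, 0, 0], [0, 0, 0], [0, 0, 0], [0, 0, 0], [0, 0, 0]], "hand": [20, 20, 20, 20, 20, 20]}}

```text
clock: 15.7
tool_pos: [0.4539, -0.2431, 0.0458]
tool_rot: [-0.705, 0.01, -0.014, 0.709]
wrist_force: [0.9, -0.2, -0.9]
opening: 0.0457
```

```bash
python3 -c "
from h import *
go(.449,-.2535,-.0005,-3)"
```

```text
t 15.7 d cm [-0.49 -1.04 -4.63] rot [-0.004  0.006 -0.018] pos [ 0.4539 -0.2431  0.0458] F [ 0.9 -0.2 -0.9] op 45.7 q7 0.19
```

Call:
{"name": "arm_command", "arguments": {"travel": [[-0.5, -0.9, -1.2], [0, 0, 0], [0, 0, -1], [0, 0, 0], [0, 0, 0]], "angular": [[-0.004, 0.006, -0.018], [0, 0, 0], [0, 0, 0], [0, 0, 0], [0, 0, 0]], "hand": [20, 20, 20, 20, 20]}}

```text
clock: 16.2
tool_pos: [0.4504, -0.2488, 0.0238]
tool_rot: [0.707, -0.016, 0.017, -0.707]
wrist_force: [0.8, -0.3, -1.1]
opening: 0.0457
```

```bash
python3 -c "
from h import *
go(.449,-.2535,-.0005,-3)"
```

```text
t 16.2 d cm [-0.14 -0.47 -2.43] rot [ 0.     0.002 -0.005] pos [ 0.4504 -0.2488  0.0238] F [ 0.8 -0.3 -1.1] op 45.7 q7 0.17
```

Call:
{"name": "arm_command", "arguments": {"travel": [[-0.1, -0.45, -0.8], [0, 0, 0], [0, 0, 0]], "angular": [[0, 0.002, -0.005], [0, 0, 0], [0, 0, 0]], "hand": [20, 20, 20]}}

```text
clock: 16.5
tool_pos: [0.4496, -0.2537, 0.0152]
tool_rot: [0.707, -0.018, 0.018, -0.707]
wrist_force: [-0.5, -0.2, -0.5]
opening: 0.0458
```

```bash
python3 -c "
from h import *
go(.449,-.2535,-.0005,-3)"
```

```text
t 16.5 d cm [-0.06  0.02 -1.57] rot [ 0. -0. -0.] pos [ 0.4496 -0.2537  0.0152] F [-0.5 -0.2 -0.5] op 45.8 q7 0.17
```

Call:
{"name": "arm_command", "arguments": {"travel": [[0, 0, -0.7], [0, 0, 0], [0, 0, -0.5], [0, 0, 0], [0, 0, -0.25], [0, 0, 0]], "angular": [[0, 0, 0], [0, 0, 0], [0, 0, 0], [0, 0, 0], [0, 0, 0], [0, 0, 0]], "hand": [20, 20, 20, 20, 20, 20]}}

```text
clock: 17.1
tool_pos: [0.4499, -0.2539, -0.0003]
tool_rot: [0.707, -0.018, 0.019, -0.707]
wrist_force: [0.0, 0.7, -1.3]
opening: 0.0459
```

Call:
{"name": "arm_command", "arguments": {"travel": [[0, 0, -0.1], [0, 0, 0]], "angular": [[0, 0, 0], [0, 0, 0]], "hand": [20, 20]}}

```text
clock: 17.3
tool_pos: [0.4502, -0.254, -0.0003]
tool_rot: [0.707, -0.018, 0.019, -0.706]
wrist_force: [0.4, -0.6, -1.8]
opening: 0.0459
```

Call:
{"name": "arm_command", "arguments": {"travel": [[0, 0, 0], [0, 0, 0], [0, 0, 0], [0, 0, 1], [0, 0, 3], [0, 0, 3], [0.7, 2, 1], [1.5, 4, 0]], "angular": [[0, 0, 0], [0, 0, 0], [0, 0, 0], [0, 0, 0], [0, 0, 0], [0, 0, 0], [0, 0, 0], [0, 0, 0.05]], "hand": [70, 70, 70, 70, 70, 70, 70, 70]}}

```text
clock: 18.1
tool_pos: [0.4709, -0.1984, 0.0848]
tool_rot: [0.708, -0.004, 0.004, -0.706]
wrist_force: [1.1, 0.6, 0.0]
opening: 0.0643
```

Call:
{"name": "arm_command", "arguments": {"travel": [[1.5, 4, 0], [1.5, 4, 0], [1.5, 4, 0], [1.5, 4, 0], [1.5, 4, 0], [1.5, 4, 0], [1.5, 4, 0], [0, 0, 0]], "angular": [[0, 0, 0.05], [0, 0, 0.05], [0, 0, 0.05], [0, 0, 0], [0, 0, 0], [0, 0, 0], [0, 0, 0], [0, 0, 0]], "hand": [70, 70, 70, 70, 70, 70, 70, 70]}}

```text
clock: 18.9
tool_pos: [0.5816, 0.0977, 0.0936]
tool_rot: [0.706, 0.057, -0.048, -0.704]
wrist_force: [-0.5, 0.5, 0.3]
opening: 0.0643
```

```bash
python3 -c "
from h import *
go(.633,.234,-.0193,8.5)
shot('top','t4');top_rect('t4',.449,-.253,.05)"
```

```text
t 18.9 d cm [  5.14  13.63 -11.29] rot [0.002 0.012 0.   ] pos [0.5816 0.0977 0.0936] F [-0.5  0.5  0.3] op 64.3 q7 -0.33
((450.8841552734375, -256.68768310546875), (54.285091400146484, 46.07234573364258), 87.03295135498047) 0.049977385679708976
```

Call:
{"name": "arm_command", "arguments": {"travel": [[1.6, 4, -1.5], [1.6, 4, -1.5], [1.6, 4, -1.5], [0.2, 0.8, -1], [0, 0, 0], [0, 0, 0], [0, 0, 0]], "angular": [[0, 0.01, 0], [0, 0, 0], [0, 0, 0], [0, 0, 0], [0, 0, 0], [0, 0, 0], [0, 0, 0]], "hand": [70, 70, 70, 70, 70, 70, 70]}}

```text
clock: 19.7
tool_pos: [0.6329, 0.203, 0.0376]
tool_rot: [0.712, 0.042, -0.043, -0.699]
wrist_force: [-0.9, 0.2, 0.6]
opening: 0.0644
```

```bash
python3 -c "
from h import *
go(.633,.234,-.0193,8.5)"
```

```text
t 19.7 d cm [ 0.01  3.1  -5.69] rot [ 0.019 -0.     0.027] pos [0.6329 0.203  0.0376] F [-0.9  0.2  0.6] op 64.4 q7 -0.52
```

Call:
{"name": "arm_command", "arguments": {"travel": [[0, 2.9, 0], [0, 0, -1.2], [0, 0, -1], [0, 0, 0], [0, 0, 0]], "angular": [[0.018, 0, 0.026], [0, 0, 0], [0, 0, 0], [0, 0, 0], [0, 0, 0]], "hand": [70, 70, 70, 70, 70]}}

```text
clock: 20.2
tool_pos: [0.6346, 0.2288, 0.017]
tool_rot: [0.706, 0.051, -0.049, -0.705]
wrist_force: [-0.5, 1.1, -0.2]
opening: 0.0644
```

```bash
python3 -c "
from h import *
go(.633,.234,-.0193,8.5)"
```

```text
t 20.2 d cm [-0.16  0.52 -3.63] rot [0.001 0.003 0.006] pos [0.6346 0.2288 0.017 ] F [-0.5  1.1 -0.2] op 64.4 q7 -0.53
```

Call:
{"name": "arm_command", "arguments": {"travel": [[-0.15, 0.5, -1.2], [0, 0, 0], [0, 0, -1.1], [0, 0, 0], [0, 0, -1], [0, 0, 0], [0, 0, 0]], "angular": [[0, 0.003, 0.006], [0, 0, 0], [0, 0, 0], [0, 0, 0], [0, 0, 0], [0, 0, 0], [0, 0, 0]], "hand": [70, 70, 70, 70, 70, 70, 70]}}

```text
clock: 20.9
tool_pos: [0.633, 0.2337, -0.0192]
tool_rot: [0.706, 0.052, -0.053, -0.705]
wrist_force: [0.2, 0.3, 0.5]
opening: 0.0647
```

```bash
python3 -c "
from h import *
go(.633,.234,-.0193,8.5)"
```

```text
t 20.9 d cm [ 0.    0.03 -0.01] rot [ 0.001 -0.001 -0.   ] pos [ 0.633   0.2337 -0.0192] F [0.2 0.3 0.5] op 64.7 q7 -0.55
```

Call:
{"name": "arm_command", "arguments": {"travel": [[0, 0, 0], [0, 0, 0], [0, 0, 0], [0, 0, 0], [0, 0, 0], [0, 0, 1], [0, 0, 2], [0, 0, 2.5]], "angular": [[0, 0, 0], [0, 0, 0], [0, 0, 0], [0, 0, 0], [0, 0, 0], [0, 0, 0], [0, 0, 0], [0, 0, 0]], "hand": [20, 20, 20, 20, 20, 20, 20, 20]}}

```text
clock: 21.7
tool_pos: [0.6299, 0.232, 0.0346]
tool_rot: [0.706, 0.05, -0.055, -0.704]
wrist_force: [1.1, -0.3, -1.7]
opening: 0.0455
```

Call:
{"name": "arm_command", "arguments": {"travel": [[0, 0, 2.5], [-1.5, 0.1, 1], [-4, 0.3, 0], [-4, 0.3, 0], [-4, 0.3, 0], [-1.5, 0, 0], [0, 0, 0], [0, 0, 0]], "angular": [[0, 0, 0], [0, 0, 0], [0, 0, 0], [0, 0, 0], [0, 0, 0], [0, 0, 0], [0, 0, 0], [0, 0, 0]], "hand": [20, 20, 20, 20, 20, 20, 20, 20]}}

```text
clock: 22.5
tool_pos: [0.4802, 0.2436, 0.082]
tool_rot: [0.705, 0.055, -0.049, -0.705]
wrist_force: [0.0, -0.5, -0.7]
opening: 0.0456
```

```bash
python3 -c "
from h import *
go(.454,.246,-.0004,8.2)
bay('t4',.454,.246,8.2,0,0)"
```

```text
t 22.5 d cm [-2.62  0.24 -8.24] rot [-0.001  0.008 -0.005] pos [0.4802 0.2436 0.082 ] F [ 0.  -0.5 -0.7] op 45.6 q7 -0.65
x [(-48, 26), (-46, 26), (-44, 27), (-42, 28), (-40, 29), (-38, 30), (-36, 30), (-34, 31), (-32, 31), (-30, 31), (-28, 30), (-26, 29), (-24, 25), (-22, 21), (-20, 21), (-18, 21), (-16, 21), (-14, 22), (-12, 22), (-10, 22), (-8, 21), (-6, 21), (-4, 21), (-2, 22), (0, 22), (2, 22), (4, 21), (6, 22), (8, 21), (10, 22), (12, 22), (14, 21), (16, 22), (18, 22), (20, 22), (22, 21), (24, 21), (26, 21), (28, 25), (30, 29), (32, 31), (34, 31), (36, 30), (38, 30), (40, 31), (42, 32), (44, 31), (46, 31), (48, 31)]
y [(-48, 31), (-46, 29), (-44, 31), (-42, 32), (-40, 30), (-38, 28), (-36, 24), (-34, 21), (-32, 22), (-30, 22), (-28, 21), (-26, 21), (-24, 22), (-22, 21), (-20, 21), (-18, 22), (-16, 22), (-14, 22), (-12, 22), (-10, 21), (-8, 22), (-6, 22), (-4, 22), (-2, 22), (0, 22), (2, 21), (4, 21), (6, 21), (8, 21), (10, 21), (12, 21), (14, 22), (16, 22), (18, 20), (20, 21), (22, 21), (24, 22), (26, 22), (28, 22), (30, 21), (32, 22), (34, 22), (36, 27), (38, 29), (40, 31), (42, 32), (44, 30), (46, 30), (48, 31)]
```

Call:
{"name": "arm_command", "arguments": {"travel": [[-2.4, 0.2, -1.2], [0, 0, -1.2], [0, 0, -1.2], [0, 0, -1], [0, 0, 0], [0, 0, 0]], "angular": [[0, 0.008, -0.005], [0, 0, 0], [0, 0, 0], [0, 0, 0], [0, 0, 0], [0, 0, 0]], "hand": [20, 20, 20, 20, 20, 20]}}

```text
clock: 23.1
tool_pos: [0.464, 0.2457, 0.0343]
tool_rot: [-0.704, -0.05, 0.046, 0.707]
wrist_force: [0.1, 0.8, -0.7]
opening: 0.0454
```

```bash
python3 -c "
from h import *
go(.4555,.2457,-.0004,8.2)"
```

```text
t 23.1 d cm [-0.85  0.   -3.47] rot [-0.003  0.005  0.007] pos [0.464  0.2457 0.0343] F [ 0.1  0.8 -0.7] op 45.4 q7 -0.72
```

Call:
{"name": "arm_command", "arguments": {"travel": [[-0.8, 0, -0.8], [0, 0, 0], [0, 0, -0.8], [0, 0, 0], [0, 0, 0]], "angular": [[-0.003, 0.005, 0.007], [0, 0, 0], [0, 0, 0], [0, 0, 0], [0, 0, 0]], "hand": [20, 20, 20, 20, 20]}}

```text
clock: 23.6
tool_pos: [0.4564, 0.2461, 0.0176]
tool_rot: [-0.705, -0.051, 0.05, 0.706]
wrist_force: [0.1, 0.7, -2.2]
opening: 0.0457
```

```bash
python3 -c "
from h import *
go(.4555,.2457,-.0004,8.2)"
```

```text
t 23.6 d cm [-0.09 -0.04 -1.8 ] rot [-0.001  0.001 -0.   ] pos [0.4564 0.2461 0.0176] F [ 0.1  0.7 -2.2] op 45.7 q7 -0.74
```

Call:
{"name": "arm_command", "arguments": {"travel": [[-0.1, 0, -0.8], [0, 0, 0], [0, 0, -0.6], [0, 0, 0], [0, 0, -0.35], [0, 0, 0]], "angular": [[0, 0, 0], [0, 0, 0], [0, 0, 0], [0, 0, 0], [0, 0, 0], [0, 0, 0]], "hand": [20, 20, 20, 20, 20, 20]}}

```text
clock: 24.2
tool_pos: [0.4564, 0.2468, -0.0002]
tool_rot: [-0.705, -0.052, 0.049, 0.706]
wrist_force: [0.6, 0.3, -1.3]
opening: 0.0457
```

Call:
{"name": "arm_command", "arguments": {"travel": [[0, 0, -0.1], [0, 0, 0]], "angular": [[0, 0, 0], [0, 0, 0]], "hand": [20, 20]}}

```text
clock: 24.4
tool_pos: [0.4567, 0.247, -0.0002]
tool_rot: [-0.705, -0.052, 0.049, 0.706]
wrist_force: [-1.2, -0.6, -2.1]
opening: 0.0461
```

Call:
{"name": "arm_command", "arguments": {"travel": [[0, 0, 0], [0, 0, 0], [0, 0, 0], [0, 0, 1], [0, 0, 3], [0, 0, 3], [0, -2, 1], [0, -4, 0]], "angular": [[0, 0, 0], [0, 0, 0], [0, 0, 0], [0, 0, 0], [0, 0, 0], [0, 0, 0], [0, 0, 0], [0, 0, -0.05]], "hand": [70, 70, 70, 70, 70, 70, 70, 70]}}

```text
clock: 25.2
tool_pos: [0.456, 0.1918, 0.0847]
tool_rot: [-0.704, -0.038, 0.034, 0.708]
wrist_force: [0.9, -0.7, -0.2]
opening: 0.064
```

Call:
{"name": "arm_command", "arguments": {"travel": [[0, -4, 0], [0, -4, 0], [0, -4, 0], [0, -4, 0], [0, -3, 0], [0, 0, 0], [0, 0, 0]], "angular": [[0, 0, -0.05], [0, 0, -0.04], [0, 0, 0], [0, 0, 0], [0, 0, 0], [0, 0, 0], [0, 0, 0]], "hand": [70, 70, 70, 70, 70, 70, 70]}}

```text
clock: 25.9
tool_pos: [0.457, -0.0092, 0.0907]
tool_rot: [-0.706, -0.006, -0.005, 0.708]
wrist_force: [-0.1, 0.6, 0.3]
opening: 0.0641
```

```bash
python3 -c "
from h import *
go(.4522,-.003,-.0004,0)
top_rect('t5',.455,.246,.05)
p=cv2.imread('pics/t5.png');cv2.imwrite('pics/t5c.png',cv2.resize(p[130:310,190:560],None,fx=2.1,fy=2.1,interpolation=2))"
```

```text
t 25.9 d cm [-0.48  0.62 -9.11] rot [-0.004  0.015 -0.001] pos [ 0.457  -0.0092  0.0907] F [-0.1  0.6  0.3] op 64.1 q7 -0.23
((457.43292236328125, 244.90017700195312), (46.480010986328125, 65.99772644042969), 8.238863945007324) 0.04990708728938539
```

View pics/t5c.png

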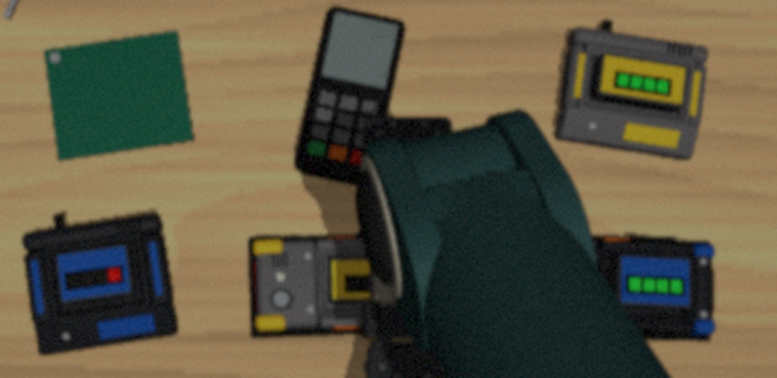

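The blue pair is swapped and both packs are home, with tops at z ≈ 0.050. Next is the flat yellow pack.

Call:
{"name": "arm_command", "arguments": {"travel": [[-0.4, 0.6, -1.5], [0, 0, -1.5], [0, 0, -1.5], [0, 0, -1], [0, 0, 0], [0, 0, 0]], "angular": [[-0.004, 0.015, 0], [0, 0, 0], [0, 0, 0], [0, 0, 0], [0, 0, 0], [0, 0, 0]], "hand": [65, 65, 65, 65, 65, 65]}}

```text
clock: 26.55
tool_pos: [0.4547, 0.0057, 0.0358]
tool_rot: [-0.706, -0.006, 0.004, 0.708]
wrist_force: [-0.2, 0.8, 0.3]
opening: 0.0595
```

```bash
python3 -c "
from h import *
go(.4522,-.003,-.0004,0)"
```

```text
t 26.55 d cm [-0.25 -0.87 -3.62] rot [-0.002  0.003 -0.015] pos [0.4547 0.0057 0.0358] F [-0.2  0.8  0.3] op 59.5 q7 -0.32
```

Call:
{"name": "arm_command", "arguments": {"travel": [[-0.25, -0.8, -0.8], [0, 0, 0], [0, 0, -0.8], [0, 0, 0], [0, 0, 0]], "angular": [[-0.002, 0.003, -0.015], [0, 0, 0], [0, 0, 0], [0, 0, 0], [0, 0, 0]], "hand": [65, 65, 65, 65, 65]}}

```text
clock: 27.05
tool_pos: [0.4533, -0.003, 0.02]
tool_rot: [0.707, 0.0, 0.002, -0.707]
wrist_force: [0.0, -0.1, 0.2]
opening: 0.0601
```

```bash
python3 -c "
from h import *
go(.4522,-.003,-.0004,0)"
```

```text
t 27.05 d cm [-0.11  0.   -2.04] rot [0.    0.003 0.002] pos [ 0.4533 -0.003   0.02  ] F [ 0.  -0.1  0.2] op 60.1 q7 -0.34
```

Call:
{"name": "arm_command", "arguments": {"travel": [[-0.1, 0, -1], [0, 0, 0], [0, 0, -1], [0, 0, 0], [0, 0, 0]], "angular": [[0, 0.003, 0.002], [0, 0, 0], [0, 0, 0], [0, 0, 0], [0, 0, 0]], "hand": [65, 65, 65, 65, 65]}}

```text
clock: 27.55
tool_pos: [0.4523, -0.0029, -0.0019]
tool_rot: [0.707, -0.0, -0.0, -0.707]
wrist_force: [-0.2, 0.3, -0.1]
opening: 0.0597
```

Call:
{"name": "arm_command", "arguments": {"travel": [[0, 0, 0], [0, 0, 0], [0, 0, 0], [0, 0, 0], [0, 0, 0]], "angular": [[0, 0, 0], [0, 0, 0], [0, 0, 0], [0, 0, 0], [0, 0, 0]], "hand": [20, 20, 20, 20, 20]}}

```text
clock: 28.05
tool_pos: [0.4523, -0.0029, -0.0017]
tool_rot: [0.707, -0.0, -0.0, -0.707]
wrist_force: [-1.3, 0.9, -1.2]
opening: 0.0397
```

```bash
python3 -c "
from h import *
go(.4522,-.003,-.0004,0)"
```

```text
t 28.05 d cm [-0.01 -0.01  0.13] rot [ 0. -0. -0.] pos [ 0.4523 -0.0029 -0.0017] F [-1.3  0.9 -1.2] op 39.7 q7 -0.36
```

Call:
{"name": "arm_command", "arguments": {"travel": [[0, 0, 1], [0, 0, 2], [0, 0, 2.5], [0, 0, 2.5], [1, 1.5, 1], [2.7, 3.5, 0], [2.7, 3.5, 0], [2.7, 3.5, 0]], "angular": [[0, 0, 0], [0, 0, 0], [0, 0, 0], [0, 0, 0], [0, 0, 0], [0, 0, 0.05], [0, 0, 0.05], [0, 0, 0.05]], "hand": [20, 20, 20, 20, 20, 20, 20, 20]}}

```text
clock: 28.85
tool_pos: [0.5422, 0.1139, 0.0972]
tool_rot: [0.707, 0.051, -0.051, -0.703]
wrist_force: [0.2, -0.0, -1.4]
opening: 0.0396
```

Call:
{"name": "arm_command", "arguments": {"travel": [[2.7, 3.5, 0], [2.7, 3.5, 0], [1.5, 2, 0], [0, 0, 0], [0, 0, 0]], "angular": [[0, 0, 0], [0, 0, 0], [0, 0, 0], [0, 0, 0], [0, 0, 0]], "hand": [20, 20, 20, 20, 20]}}

```text
clock: 29.35
tool_pos: [0.6148, 0.214, 0.1005]
tool_rot: [0.705, 0.054, -0.053, -0.705]
wrist_force: [0.8, -0.4, -0.6]
opening: 0.0395
```

```bash
python3 -c "
from h import *
go(.633,.234,-.0207,8.5)"
```

```text
t 29.35 d cm [  1.82   2.   -12.12] rot [ 0.001  0.002 -0.003] pos [0.6148 0.214  0.1005] F [ 0.8 -0.4 -0.6] op 39.5 q7 -0.48
```

Call:
{"name": "arm_command", "arguments": {"travel": [[1.5, 1.7, -2], [0, 0, -2], [0, 0, -2], [0, 0, -2], [0, 0, 0], [0, 0, 0]], "angular": [[0, 0, 0], [0, 0, 0], [0, 0, 0], [0, 0, 0], [0, 0, 0], [0, 0, 0]], "hand": [20, 20, 20, 20, 20, 20]}}

```text
clock: 29.95
tool_pos: [0.6285, 0.2219, 0.0219]
tool_rot: [0.707, 0.051, -0.05, -0.703]
wrist_force: [1.0, 1.1, 0.3]
opening: 0.04
```

```bash
python3 -c "
from h import *
go(.633,.234,-.0207,8.5)"
```

```text
t 29.95 d cm [ 0.45  1.21 -4.26] rot [0.005 0.002 0.004] pos [0.6285 0.2219 0.0219] F [1.  1.1 0.3] op 40.0 q7 -0.53
```

Call:
{"name": "arm_command", "arguments": {"travel": [[0.4, 1.1, -1.2], [0, 0, 0], [0, 0, -1.2], [0, 0, 0], [0, 0, -0.7], [0, 0, 0], [0, 0, 0]], "angular": [[0.005, 0.002, 0.004], [0, 0, 0], [0, 0, 0], [0, 0, 0], [0, 0, 0], [0, 0, 0], [0, 0, 0]], "hand": [20, 20, 20, 20, 20, 20, 20]}}

```text
clock: 30.65
tool_pos: [0.6346, 0.2335, -0.0079]
tool_rot: [-0.705, -0.054, 0.051, 0.706]
wrist_force: [0.6, 0.7, -1.3]
opening: 0.0399
```

```bash
python3 -c "
from h import *
go(.633,.234,-.0207,8.5)"
```

```text
t 30.65 d cm [-0.16  0.05 -1.28] rot [-0.001  0.004  0.001] pos [ 0.6346  0.2335 -0.0079] F [ 0.6  0.7 -1.3] op 39.9 q7 -0.54
```

Call:
{"name": "arm_command", "arguments": {"travel": [[-0.1, 0, -0.6], [0, 0, 0], [0, 0, -0.45], [0, 0, 0], [0, 0, -0.2], [0, 0, 0], [0, 0, -0.1], [0, 0, 0]], "angular": [[0, 0.004, 0], [0, 0, 0], [0, 0, 0], [0, 0, 0], [0, 0, 0], [0, 0, 0], [0, 0, 0], [0, 0, 0]], "hand": [20, 20, 20, 20, 20, 20, 20, 20]}}

```text
clock: 31.45
tool_pos: [0.6344, 0.2338, -0.0206]
tool_rot: [-0.705, -0.053, 0.051, 0.706]
wrist_force: [-0.6, -1.2, -1.7]
opening: 0.0398
```

Call:
{"name": "arm_command", "arguments": {"travel": [[0, 0, -0.1], [0, 0, 0]], "angular": [[0, 0, 0], [0, 0, 0]], "hand": [20, 20]}}

```text
clock: 31.65
tool_pos: [0.6346, 0.2339, -0.0207]
tool_rot: [-0.705, -0.053, 0.051, 0.706]
wrist_force: [-0.8, 0.3, -1.0]
opening: 0.0395
```

Call:
{"name": "arm_command", "arguments": {"travel": [[0, 0, 0], [0, 0, 0], [0, 0, 0], [0, 0, 1], [0, 0, 3], [0, 0, 3], [0, 0, 3], [0, -2, 1]], "angular": [[0, 0, 0], [0, 0, 0], [0, 0, 0], [0, 0, 0], [0, 0, 0], [0, 0, 0], [0, 0, 0], [0, 0, 0]], "hand": [65, 65, 65, 65, 65, 65, 65, 65]}}

```text
clock: 32.45
tool_pos: [0.6318, 0.2171, 0.0926]
tool_rot: [-0.704, -0.053, 0.054, 0.706]
wrist_force: [0.2, 0.6, 0.4]
opening: 0.0597
```

Call:
{"name": "arm_command", "arguments": {"travel": [[0, -4.5, 0], [0, -4.5, 0], [0, -4.5, 0], [0, -4.5, 0], [0, -4.5, 0], [0, -4.5, 0], [0, -4.5, 0], [0, -4.5, 0]], "angular": [[0, 0, -0.06], [0, 0, -0.06], [0, 0, -0.06], [0, 0, -0.06], [0, 0, -0.05], [0, 0, 0], [0, 0, 0], [0, 0, 0]], "hand": [65, 65, 65, 65, 65, 65, 65, 65]}}

```text
clock: 33.25
tool_pos: [0.6336, -0.1468, 0.1047]
tool_rot: [-0.702, 0.043, -0.054, 0.708]
wrist_force: [1.0, 1.5, 0.3]
opening: 0.0597
```

```bash
python3 -c "
from h import *
go(.6345,-.25,-.0015,-9)
top_rect('t6',.634,.234,.031)
bay('t6',.452,-.003,0,0,0)"
```

```text
t 33.25 d cm [  0.09 -10.32 -10.62] rot [-0.007  0.016 -0.02 ] pos [ 0.6336 -0.1468  0.1047] F [1.  1.5 0.3] op 59.7 q7 -0.14
((634.2593383789062, 232.25747680664062), (41.56992721557617, 80.03705596923828), 9.832907676696777) 0.030898850127145126
x [(-48, -1), (-46, 2), (-44, 13), (-42, 13), (-40, 23), (-38, 29), (-36, 30), (-34, 31), (-32, 31), (-30, 30), (-28, 30), (-26, 30), (-24, 29), (-22, 25), (-20, 22), (-18, 21), (-16, 21), (-14, 20), (-12, 21), (-10, 22), (-8, 21), (-6, 21), (-4, 21), (-2, 21), (0, 21), (2, 20), (4, 22), (6, 21), (8, 22), (10, 21), (12, 22), (14, 22), (16, 21), (18, 21), (20, 21), (22, 21), (24, 23), (26, 27), (28, 31), (30, 32), (32, 30), (34, 31), (36, 31), (38, 31), (40, 30), (42, 24), (44, 14), (46, 15), (48, 13)]
y [(-48, 30), (-46, 28), (-44, 25), (-42, 22), (-40, 22), (-38, 22), (-36, 22), (-34, 22), (-32, 22), (-30, 21), (-28, 21), (-26, 21), (-24, 21), (-22, 21), (-20, 21), (-18, 21), (-16, 21), (-14, 21), (-12, 21), (-10, 21), (-8, 21), (-6, 21), (-4, 22), (-2, 21), (0, 22), (2, 22), (4, 21), (6, 21), (8, 21), (10, 21), (12, 21), (14, 22), (16, 20), (18, 21), (20, 21), (22, 21), (24, 21), (26, 22), (28, 22), (30, 21), (32, 21), (34, 21), (36, 21), (38, 21), (40, 21), (42, 24), (44, 29), (46, 30), (48, 30)]
```

Call:
{"name": "arm_command", "arguments": {"travel": [[0, -4, -1.5], [0, -4, -1.5], [0.1, -1.5, -1.5], [0, 0, -1], [0, 0, 0], [0, 0, 0]], "angular": [[-0.005, 0.015, -0.02], [0, 0, 0], [0, 0, 0], [0, 0, 0], [0, 0, 0], [0, 0, 0]], "hand": [65, 65, 65, 65, 65, 65]}}

```text
clock: 33.9
tool_pos: [0.6347, -0.2506, 0.0523]
tool_rot: [0.706, -0.059, 0.062, -0.703]
wrist_force: [-0.2, 0.3, 0.4]
opening: 0.0601
```

```bash
python3 -c "
from h import *
go(.6345,-.25,-.0015,-9)"
```

```text
t 33.9 d cm [-0.02  0.06 -5.38] rot [0.004 0.004 0.014] pos [ 0.6347 -0.2506  0.0523] F [-0.2  0.3  0.4] op 60.1 q7 -0.04
```

Call:
{"name": "arm_command", "arguments": {"travel": [[0, 0, -1.5], [0, 0, 0], [0, 0, -1.2], [0, 0, 0], [0, 0, -0.6], [0, 0, 0], [0, 0, 0]], "angular": [[0.004, 0.004, 0.014], [0, 0, 0], [0, 0, 0], [0, 0, 0], [0, 0, 0], [0, 0, 0], [0, 0, 0]], "hand": [65, 65, 65, 65, 65, 65, 65]}}

```text
clock: 34.6
tool_pos: [0.6372, -0.2433, 0.0183]
tool_rot: [-0.704, 0.051, -0.053, 0.706]
wrist_force: [0.3, 0.0, -0.1]
opening: 0.0593
```

```bash
python3 -c "
from h import *
go(.6345,-.25,-.0015,-9)"
```

```text
t 34.6 d cm [-0.27 -0.67 -1.98] rot [-0.002  0.002 -0.009] pos [ 0.6372 -0.2433  0.0183] F [ 0.3  0.  -0.1] op 59.3 q7 -0.03
```

Call:
{"name": "arm_command", "arguments": {"travel": [[-0.25, -0.6, -0.8], [0, 0, 0], [0, 0, 0]], "angular": [[-0.002, 0.002, -0.009], [0, 0, 0], [0, 0, 0]], "hand": [65, 65, 65]}}

```text
clock: 34.9
tool_pos: [0.6346, -0.2505, 0.01]
tool_rot: [0.705, -0.056, 0.056, -0.705]
wrist_force: [-0.8, 0.3, -0.1]
opening: 0.0596
```

```bash
python3 -c "
from h import *
go(.6345,-.25,-.0015,-9)"
```

```text
t 34.9 d cm [-0.01  0.05 -1.15] rot [0.    0.001 0.001] pos [ 0.6346 -0.2505  0.01  ] F [-0.8  0.3 -0.1] op 59.6 q7 -0.04
```

Call:
{"name": "arm_command", "arguments": {"travel": [[0, 0, -0.6], [0, 0, 0], [0, 0, -0.5], [0, 0, 0], [0, 0, 0]], "angular": [[0, 0, 0], [0, 0, 0], [0, 0, 0], [0, 0, 0], [0, 0, 0]], "hand": [65, 65, 65, 65, 65]}}

```text
clock: 35.4
tool_pos: [0.6346, -0.2507, -0.0019]
tool_rot: [0.705, -0.056, 0.056, -0.705]
wrist_force: [-0.4, 0.2, -0.1]
opening: 0.0596
```

Call:
{"name": "arm_command", "arguments": {"travel": [[0, 0, 0], [0, 0, 0], [0, 0, 0], [0, 0, 0], [0, 0, 0]], "angular": [[0, 0, 0], [0, 0, 0], [0, 0, 0], [0, 0, 0], [0, 0, 0]], "hand": [20, 20, 20, 20, 20]}}

```text
clock: 35.9
tool_pos: [0.6347, -0.2505, -0.0018]
tool_rot: [0.705, -0.055, 0.056, -0.705]
wrist_force: [0.7, -0.1, 0.2]
opening: 0.0398
```

Call:
{"name": "arm_command", "arguments": {"travel": [[0, 0, 1], [0, 0, 2], [0, 0, 2.5], [0, 0, 2.5], [-1, 1.5, 1], [-2.7, 3.6, 0], [-2.7, 3.6, 0], [-2.7, 3.6, 0]], "angular": [[0, 0, 0], [0, 0, 0], [0, 0, 0], [0, 0, 0], [0, 0, 0], [0, 0, 0.05], [0, 0, 0.05], [0, 0, 0.055]], "hand": [20, 20, 20, 20, 20, 20, 20, 20]}}

```text
clock: 36.7
tool_pos: [0.5435, -0.1308, 0.0956]
tool_rot: [0.708, -0.0, 0.005, -0.706]
wrist_force: [0.8, -0.2, -0.3]
opening: 0.0398
```

Call:
{"name": "arm_command", "arguments": {"travel": [[-2.7, 3.6, 0], [-2.7, 3.6, 0], [-1.6, 2.3, 0], [0, 0, 0], [0, 0, 0]], "angular": [[0, 0, 0], [0, 0, 0], [0, 0, 0], [0, 0, 0], [0, 0, 0]], "hand": [20, 20, 20, 20, 20]}}

```text
clock: 37.2
tool_pos: [0.4679, -0.0279, 0.0999]
tool_rot: [0.709, 0.005, 0.003, -0.705]
wrist_force: [-0.7, -0.4, -0.4]
opening: 0.0401
```

```bash
python3 -c "
from h import *
go(.4535,-.0035,-.0018,0)
shot('top','t7'); bay('t7',.6345,-.25,-9,0,0)"
```

```text
t 37.2 d cm [ -1.44   2.44 -10.17] rot [ 0.006  0.011 -0.002] pos [ 0.4679 -0.0279  0.0999] F [-0.7 -0.4 -0.4] op 40.1 q7 -0.21
x [(-48, 25), (-46, 25), (-44, 26), (-42, 26), (-40, 27), (-38, 29), (-36, 30), (-34, 29), (-32, 30), (-30, 31), (-28, 31), (-26, 31), (-24, 30), (-22, 28), (-20, 23), (-18, 22), (-16, 22), (-14, 22), (-12, 22), (-10, 21), (-8, 21), (-6, 22), (-4, 21), (-2, 21), (0, 22), (2, 21), (4, 20), (6, 21), (8, 21), (10, 22), (12, 22), (14, 22), (16, 21), (18, 22), (20, 21), (22, 21), (24, 22), (26, 27), (28, 29), (30, 31), (32, 31), (34, 30), (36, 30), (38, 31), (40, 32), (42, 32), (44, 31), (46, 30), (48, 29)]
y [(-48, 30), (-46, 27), (-44, 23), (-42, 21), (-40, 21), (-38, 21), (-36, 21), (-34, 22), (-32, 21), (-30, 21), (-28, 22), (-26, 22), (-24, 21), (-22, 21), (-20, 21), (-18, 21), (-16, 22), (-14, 22), (-12, 21), (-10, 21), (-8, 22), (-6, 22), (-4, 22), (-2, 22), (0, 22), (2, 22), (4, 20), (6, 21), (8, 21), (10, 21), (12, 21), (14, 21), (16, 21), (18, 22), (20, 21), (22, 21), (24, 22), (26, 22), (28, 22), (30, 21), (32, 22), (34, 22), (36, 21), (38, 22), (40, 22), (42, 28), (44, 29), (46, 30), (48, 31)]
```

Call:
{"name": "arm_command", "arguments": {"travel": [[-1.3, 2.0, -1.5], [0, 0, -1.5], [0, 0, -1.5], [0, 0, -1], [0, 0, 0], [0, 0, 0]], "angular": [[0.005, 0.01, 0], [0, 0, 0], [0, 0, 0], [0, 0, 0], [0, 0, 0], [0, 0, 0]], "hand": [20, 20, 20, 20, 20, 20]}}

```text
clock: 37.85
tool_pos: [0.4612, -0.0133, 0.0445]
tool_rot: [0.708, -0.001, 0.006, -0.707]
wrist_force: [-0.0, -0.7, -0.3]
opening: 0.0394
```

```bash
python3 -c "
from h import *
go(.4535,-.0035,-.0018,0)"
```

```text
t 37.85 d cm [-0.77  0.98 -4.63] rot [0.002 0.007 0.01 ] pos [ 0.4612 -0.0133  0.0445] F [-0.  -0.7 -0.3] op 39.4 q7 -0.32
```

Call:
{"name": "arm_command", "arguments": {"travel": [[-0.7, 0.9, -1], [0, 0, 0], [0, 0, -1], [0, 0, 0], [0, 0, 0]], "angular": [[0.002, 0.007, 0.01], [0, 0, 0], [0, 0, 0], [0, 0, 0], [0, 0, 0]], "hand": [20, 20, 20, 20, 20]}}

```text
clock: 38.35
tool_pos: [0.4551, -0.004, 0.0241]
tool_rot: [-0.707, -0.001, -0.001, 0.707]
wrist_force: [0.5, 0.4, -1.4]
opening: 0.0401
```

```bash
python3 -c "
from h import *
go(.4535,-.0035,-.0018,0)"
```

```text
t 38.35 d cm [-0.16  0.05 -2.59] rot [-0.     0.002 -0.001] pos [ 0.4551 -0.004   0.0241] F [ 0.5  0.4 -1.4] op 40.1 q7 -0.35
```

Call:
{"name": "arm_command", "arguments": {"travel": [[-0.15, 0, -0.8], [0, 0, 0], [0, 0, -0.8], [0, 0, 0], [0, 0, -0.6], [0, 0, 0], [0, 0, -0.3], [0, 0, 0]], "angular": [[0, 0.002, 0], [0, 0, 0], [0, 0, 0], [0, 0, 0], [0, 0, 0], [0, 0, 0], [0, 0, 0], [0, 0, 0]], "hand": [20, 20, 20, 20, 20, 20, 20, 20]}}

```text
clock: 39.15
tool_pos: [0.4539, -0.0038, -0.0023]
tool_rot: [0.707, 0.0, -0.0, -0.707]
wrist_force: [-1.7, 0.2, -1.5]
opening: 0.0402
```

Call:
{"name": "arm_command", "arguments": {"travel": [[0, 0, -0.1], [0, 0, 0]], "angular": [[0, 0, 0], [0, 0, 0]], "hand": [20, 20]}}

```text
clock: 39.35
tool_pos: [0.4538, -0.0038, -0.0022]
tool_rot: [0.708, 0.0, -0.0, -0.707]
wrist_force: [-0.9, -0.6, -2.4]
opening: 0.0398
```

Call:
{"name": "arm_command", "arguments": {"travel": [[0, 0, 0], [0, 0, 0], [0, 0, 0], [0, 0, 1], [0, 0, 3], [0, 0, 3], [1, 1.5, 1], [2.7, 3.5, 0]], "angular": [[0, 0, 0], [0, 0, 0], [0, 0, 0], [0, 0, 0], [0, 0, 0], [0, 0, 0], [0, 0, 0], [0, 0, 0.05]], "hand": [65, 65, 65, 65, 65, 65, 65, 65]}}

```text
clock: 40.15
tool_pos: [0.4893, 0.0426, 0.0823]
tool_rot: [0.708, 0.015, -0.016, -0.706]
wrist_force: [0.8, -1.5, 0.7]
opening: 0.0596
```

Call:
{"name": "arm_command", "arguments": {"travel": [[2.7, 3.5, 0], [2.7, 3.5, 0], [2.7, 3.5, 0], [2.7, 3.5, 0], [2.5, 3.5, 0], [0, 0, 0], [0, 0, 0]], "angular": [[0, 0, 0.05], [0, 0, 0.05], [0, 0, 0], [0, 0, 0], [0, 0, 0], [0, 0, 0], [0, 0, 0]], "hand": [65, 65, 65, 65, 65, 65, 65]}}

```text
clock: 40.85
tool_pos: [0.6296, 0.2291, 0.0884]
tool_rot: [-0.705, -0.055, 0.051, 0.705]
wrist_force: [0.6, -1.0, -0.9]
opening: 0.0599
```

```bash
python3 -c "
from h import *
go(.6345,.2335,-.0207,8.8)"
```

```text
t 40.85 d cm [  0.49   0.44 -10.91] rot [-0.001  0.005  0.003] pos [0.6296 0.2291 0.0884] F [ 0.6 -1.  -0.9] op 59.9 q7 -0.51
```

Call:
{"name": "arm_command", "arguments": {"travel": [[0.4, 0.4, -2], [0, 0, -2], [0, 0, -2], [0, 0, -1.5], [0, 0, 0], [0, 0, 0]], "angular": [[0, 0.005, 0.003], [0, 0, 0], [0, 0, 0], [0, 0, 0], [0, 0, 0], [0, 0, 0]], "hand": [65, 65, 65, 65, 65, 65]}}

```text
clock: 41.45
tool_pos: [0.6327, 0.2262, 0.0145]
tool_rot: [0.706, 0.053, -0.052, -0.705]
wrist_force: [-0.5, -0.6, 0.8]
opening: 0.0597
```

```bash
python3 -c "
from h import *
go(.6345,.2335,-.0207,8.8)"
```

```text
t 41.45 d cm [ 0.18  0.73 -3.52] rot [0.001 0.001 0.005] pos [0.6327 0.2262 0.0145] F [-0.5 -0.6  0.8] op 59.7 q7 -0.54
```

Call:
{"name": "arm_command", "arguments": {"travel": [[0.15, 0.7, -1.2], [0, 0, 0], [0, 0, -1.1], [0, 0, 0], [0, 0, -0.9], [0, 0, 0], [0, 0, 0]], "angular": [[0, 0, 0.005], [0, 0, 0], [0, 0, 0], [0, 0, 0], [0, 0, 0], [0, 0, 0], [0, 0, 0]], "hand": [65, 65, 65, 65, 65, 65, 65]}}

```text
clock: 42.15
tool_pos: [0.636, 0.2343, -0.0174]
tool_rot: [0.705, 0.056, -0.052, -0.705]
wrist_force: [-1.2, -0.3, 0.4]
opening: 0.0599
```

```bash
python3 -c "
from h import *
go(.6345,.2335,-.0207,8.8)"
```

```text
t 42.15 d cm [-0.15 -0.08 -0.33] rot [-0.     0.005  0.   ] pos [ 0.636   0.2343 -0.0174] F [-1.2 -0.3  0.4] op 59.9 q7 -0.56
```

Call:
{"name": "arm_command", "arguments": {"travel": [[-0.15, -0.1, -0.33], [0, 0, 0], [0, 0, 0], [0, 0, 0], [0, 0, 0], [0, 0, 0], [0, 0, 0]], "angular": [[0, 0.005, 0], [0, 0, 0], [0, 0, 0], [0, 0, 0], [0, 0, 0], [0, 0, 0], [0, 0, 0]], "hand": [65, 65, 20, 20, 20, 20, 20]}}

```text
clock: 42.85
tool_pos: [0.6346, 0.2331, -0.0205]
tool_rot: [-0.705, -0.054, 0.054, 0.705]
wrist_force: [-0.3, 0.3, -0.7]
opening: 0.0399
```

Call:
{"name": "arm_command", "arguments": {"travel": [[0, 0, 1], [0, 0, 2], [0, 0, 2.5], [0, 0, 2.5], [0, 0, 2.5], [0, -2, 1], [0, -4, 0], [0, -4, 0]], "angular": [[0, 0, 0], [0, 0, 0], [0, 0, 0], [0, 0, 0], [0, 0, 0], [0, 0, -0.04], [0, 0, -0.06], [0, 0, -0.06]], "hand": [20, 20, 20, 20, 20, 20, 20, 20]}}

```text
clock: 43.65
tool_pos: [0.6313, 0.1359, 0.1017]
tool_rot: [-0.706, 0.002, -0.002, 0.709]
wrist_force: [0.5, -0.9, -0.5]
opening: 0.0397
```

Call:
{"name": "arm_command", "arguments": {"travel": [[0, -4, 0], [0, -4, 0], [0, -4, 0], [0, -4, 0], [0, -4, 0], [0, -4, 0], [0, -4, 0], [0, 0, 0]], "angular": [[0, 0, -0.06], [0, 0, -0.05], [0, 0, -0.03], [0, 0, 0], [0, 0, 0], [0, 0, 0], [0, 0, 0], [0, 0, 0]], "hand": [20, 20, 20, 20, 20, 20, 20, 20]}}

```text
clock: 44.45
tool_pos: [0.6212, -0.1796, 0.1006]
tool_rot: [0.707, -0.067, 0.064, -0.701]
wrist_force: [-0.5, -0.7, -1.8]
opening: 0.0401
```

```bash
python3 -c "
from h import *
go(.636,-.2513,-.0018,-9)"
```

```text
t 44.45 d cm [  1.48  -7.17 -10.24] rot [ 0.007 -0.006  0.028] pos [ 0.6212 -0.1796  0.1006] F [-0.5 -0.7 -1.8] op 40.1 q7 -0.16
```

Call:
{"name": "arm_command", "arguments": {"travel": [[0.7, -3.5, -1.5], [0.6, -3, -1.5], [0, 0, -1.5], [0, 0, -1], [0, 0, 0], [0, 0, 0]], "angular": [[0.006, -0.006, 0.028], [0, 0, 0], [0, 0, 0], [0, 0, 0], [0, 0, 0], [0, 0, 0]], "hand": [20, 20, 20, 20, 20, 20]}}

```text
clock: 45.05
tool_pos: [0.6281, -0.2513, 0.0428]
tool_rot: [0.705, -0.061, 0.058, -0.704]
wrist_force: [1.1, -0.3, -0.7]
opening: 0.0396
```

```bash
python3 -c "
from h import *
go(.636,-.2513,-.0018,-9)"
```

```text
t 45.05 d cm [ 0.79 -0.   -4.46] rot [ 0.001 -0.004  0.011] pos [ 0.6281 -0.2513  0.0428] F [ 1.1 -0.3 -0.7] op 39.6 q7 -0.05
```

Call:
{"name": "arm_command", "arguments": {"travel": [[0.7, 0, -1], [0, 0, 0], [0, 0, -1], [0, 0, 0], [0, 0, 0]], "angular": [[0, -0.004, 0.011], [0, 0, 0], [0, 0, 0], [0, 0, 0], [0, 0, 0]], "hand": [20, 20, 20, 20, 20]}}

```text
clock: 45.55
tool_pos: [0.6379, -0.2471, 0.0233]
tool_rot: [0.705, -0.052, 0.055, -0.705]
wrist_force: [0.4, -0.4, -1.7]
opening: 0.0396
```

```bash
python3 -c "
from h import *
go(.636,-.2513,-.0018,-9)"
```

```text
t 45.55 d cm [-0.19 -0.42 -2.51] rot [ 0.001  0.004 -0.006] pos [ 0.6379 -0.2471  0.0233] F [ 0.4 -0.4 -1.7] op 39.6 q7 -0.05
```

Call:
{"name": "arm_command", "arguments": {"travel": [[-0.2, -0.4, -0.8], [0, 0, 0], [0, 0, 0]], "angular": [[0, 0.004, -0.006], [0, 0, 0], [0, 0, 0]], "hand": [20, 20, 20]}}

```text
clock: 45.85
tool_pos: [0.6358, -0.2516, 0.0148]
tool_rot: [0.705, -0.056, 0.056, -0.704]
wrist_force: [-0.4, -1.3, -0.7]
opening: 0.0396
```

```bash
python3 -c "
from h import *
go(.636,-.2513,-.0018,-9)"
```

```text
t 45.85 d cm [ 0.02  0.03 -1.66] rot [ 0.001 -0.     0.001] pos [ 0.6358 -0.2516  0.0148] F [-0.4 -1.3 -0.7] op 39.6 q7 -0.06
```

Call:
{"name": "arm_command", "arguments": {"travel": [[0, 0, -0.7], [0, 0, 0], [0, 0, -0.6], [0, 0, 0], [0, 0, -0.3], [0, 0, 0]], "angular": [[0, 0, 0], [0, 0, 0], [0, 0, 0], [0, 0, 0], [0, 0, 0], [0, 0, 0]], "hand": [20, 20, 20, 20, 20, 20]}}

```text
clock: 46.45
tool_pos: [0.6365, -0.2521, -0.0014]
tool_rot: [0.706, -0.055, 0.056, -0.704]
wrist_force: [0.4, -0.4, -1.4]
opening: 0.0396
```

Call:
{"name": "arm_command", "arguments": {"travel": [[0, 0, -0.1], [0, 0, 0]], "angular": [[0, 0, 0], [0, 0, 0]], "hand": [20, 20]}}

```text
clock: 46.65
tool_pos: [0.6368, -0.2522, -0.0015]
tool_rot: [0.706, -0.055, 0.057, -0.704]
wrist_force: [0.0, 0.6, -0.9]
opening: 0.0397
```

Call:
{"name": "arm_command", "arguments": {"travel": [[0, 0, 0], [0, 0, 0], [0, 0, 0], [0, 0, 0], [0, 0, 1], [0, 0, 3], [0, 0, 4], [0, 0, 4]], "angular": [[0, 0, 0], [0, 0, 0], [0, 0, 0], [0, 0, 0], [0, 0, 0], [0, 0, 0], [0, 0, 0], [0, 0, 0]], "hand": [65, 65, 65, 65, 65, 65, 65, 65]}}

```text
clock: 47.45
tool_pos: [0.6317, -0.2504, 0.1161]
tool_rot: [-0.704, 0.059, -0.052, 0.706]
wrist_force: [0.5, -0.8, -0.7]
opening: 0.0599
```

Call:
{"name": "arm_command", "arguments": {"travel": [[-1, -3, 2], [-2, -4, 2], [-2, -4, 0], [-2, -4, 0], [-2, -4, 0], [-2, -4, 0], [0, 0, 0], [0, 0, 0]], "angular": [[0, 0, 0], [0, 0, 0], [0, 0, 0], [0, 0, 0], [0, 0, 0], [0, 0, 0], [0, 0, 0], [0, 0, 0]], "hand": [65, 65, 65, 65, 65, 65, 65, 65]}}

```text
clock: 48.25
tool_pos: [0.5223, -0.4871, 0.1754]
tool_rot: [0.707, -0.05, 0.057, -0.703]
wrist_force: [0.8, 1.1, 0.5]
opening: 0.06
```

```bash
python3 -c "
from h import *
for i,q in enumerate([(.449,-.253),(.456,.246),(.4535,-.0035),(.636,-.252)]): top_rect(f'f{i}',*q,.05)
p=cv2.imread('pics/f3.png');cv2.imwrite('pics/f3c.png',cv2.resize(p[110:340,120:560],None,fx=1.8,fy=1.8,interpolation=2))
C=cloud('top',np.load('pics/f3.npy'));C0=cloud('top',np.load('pics/top0.npy'))
for c in(C0,C):
    m=((abs(c[...,2]-.036)<.008)&(np.hypot(c[...,0]-.635,c[...,1]-.005)<.11)).astype(np.uint8); k=max(cv2.findContours(m,0,1)[0],key=cv2.contourArea); print('terminal px',cv2.minAreaRect(k))
"
```

```text
((450.9753723144531, -251.16748046875), (65.50334167480469, 46.40427017211914), 87.28575897216797) 0.04980561965823975
((457.4667053222656, 244.6668701171875), (46.480010986328125, 66.46919250488281), 8.238863945007324) 0.049855873399471576
((454.0835876464844, -3.924976348876953), (39.32252502441406, 78.8447494506836), 0.021480342373251915) 0.049686971701294255
((636.0753173828125, -249.51742553710938), (81.53227996826172, 42.448673248291016), 81.1957778930664) 0.04963549411362188
terminal px ((356.481201171875, 173.84092712402344), (38.76520538330078, 79.11747741699219), 11.689369201660156)
terminal px ((356.5411682128906, 174.064697265625), (38.39668655395508, 79.72193145751953), 12.52880859375)
```

View pics/f3c.png

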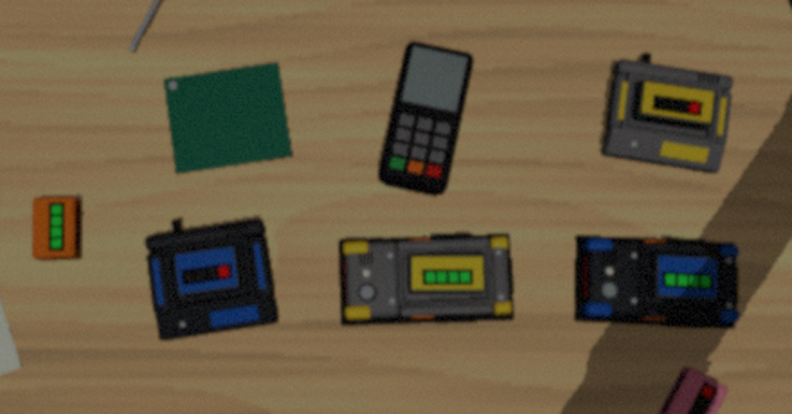

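The final view shows every pack in its right bay, with tops level at z ≈ 0.050. The mat is empty and the card terminal hasn't moved, so I'm handing in.

```bash
python3 -c "
from h import *
print(ticket.finish_job())"
```

```text
the job is handed in; nothing more can be done
None
```

The swap is done and handed in at about 48 s on the robot's clock. The charged blue and charged yellow packs are in their handhelds, and each flat pack is in the charger of its own colour. Each flat pack was parked on the mat along the way.

**Last checks:**
- **Packs:** all four tops measure 49.6–49.9 mm above the bench, against 50 mm for a pack fully home. They lie flat and in line with their bays.
- **Surroundings:** the mat is empty, and the card terminal is within 0.3 pixel of its starting position. Its fitted angle differs by 0.8°, which I take as measurement noise. The orange and pink look-alikes were not touched.
- **Forces:** the wrist forces I read stayed around 2 N or less. They are readings from the end of each move, so brief peaks in between would not show.

**What disagreed:** the finger tips were really about 37 mm above the TCP position the robot reported. My first grasp therefore closed on air above the flat blue pack without touching it. I measured the offset from the depth picture and allowed for it in every later move.

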